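# Put the check weights back in their case

### The job

The balances have been checked: put the three weights away in their wooden case, each standing upright in the fitted pocket of its own size (largest weight in the largest pocket, and so on), set down rather than dropped. Leave the two microscope objectives, which are about the same size, standing where they are. When all three weights are in, close the lid of the case.

Things in the scene. Friction and masses are not known exactly. Their poses are not given: they have to be found in the camera images.
- weight_large_center (a point): Largest weight: plain silvery-grey cylinder with a narrower neck and a round head, 32 mm diameter, 44 mm tall, 0.2 kg. The point is on its axis, half-way up (22 mm above its foot); z is its axis, up. Its straight body ends 29 mm above its foot: grasp it there, below the sloping shoulder.
- weight_medium_center (a point): Middle weight: the same shape and silvery grey, 26 mm diameter, 36 mm tall, 0.1 kg; straight body up to 23 mm. Point on its axis half-way up (18 mm above its foot); z is its axis, up.
- weight_small_center (a point): Smallest weight: the same shape in pale brass, 21 mm diameter, 29 mm tall, 0.05 kg; straight body up to 19 mm. Point on its axis half-way up (14.5 mm above its foot); z is its axis, up.
- objective_long_center (a point): Long microscope objective (not a weight; stays where it is): silvery barrel with rings that tapers to a small lens at the top, no neck, 25 mm diameter, 45 mm tall, loose. Point on its axis half-way up.
- objective_short_center (a point): Short microscope objective (not a weight; stays where it is): as the long one but 34 mm tall, 25 mm diameter, loose. Point on its axis half-way up.
- block_large_floor (a point): Large pocket, for the 32 mm weight: round, 48 mm wide, 16 mm deep (plus a 2.5 mm chamfer), in a pale wooden block 62 x 62 mm whose top is 26 mm above the worktop. Point: centre of the pocket's floor, 10 mm up. z up, x towards the lid's hinge (away from the robot), y along the case. The three blocks stand in a row, in any order, 62.5 mm apart.
- block_medium_floor (a point): Medium pocket, for the 26 mm weight: round, 41 mm wide, 13 mm deep (plus a 2.5 mm chamfer), in a pale wooden block 62 x 62 mm whose top is 26 mm above the worktop. Point: centre of the pocket's floor, 13 mm up. z up, x towards the lid's hinge (away from the robot), y along the case. The fixed case is 200 mm long, 76 mm deep, rim 27 mm up.
- block_small_floor (a point): Small pocket, for the 21 mm weight: round, 34 mm wide, 10 mm deep (plus a 2.5 mm chamfer), in a pale wooden block 62 x 62 mm whose top is 26 mm above the worktop. Point: centre of the pocket's floor, 16 mm up. z up, x towards the lid's hinge (away from the robot), y along the case. 
- lid (a joint): Lid of the case, rad: 0 = closed, 1.85 to 2.05 at the start (open behind the case, leaning back). A stiff hinge: it stays where it is left; 1 to 2 N at its free edge moves it. The hinge line lies along the case's far long edge, 27 mm up, 38 mm in x from the line of the pockets' centres and centred on the row.
- lid_edge (a point): Outer corner of the lid's free long edge, at mid length, 85 mm from the hinge line. The lid is a shell 76 x 200 mm, 37 mm high; open, its flat outside faces away from the robot and this point is at its top, at the back; closed, it is the upper front edge of the case, 64 mm up. x from the free edge to the hinge, y along the case, z out of the flat outside.
There are look-alikes about, which are no part of the job. What is shaped like the part that bears objective_long_center but green is not meant.

How it is judged:
On the way:
1. all three weights stand in their own pockets, let go, with the lid still open (horizontal distance between weight_large_center and block_large_floor below 0.011 m and z of weight_large_center in the frame of block_large_floor below 0.026 m and angle between each of weight_large_center, weight_medium_center, weight_small_center's own z axis and vertical below 0.15 rad and horizontal distance between weight_medium_center and block_medium_floor below 0.011 m and z of weight_medium_center in the frame of block_medium_floor below 0.022 m and horizontal distance between weight_small_center and block_small_floor below 0.011 m and z of weight_small_center in the frame of block_small_floor below 0.0185 m and value of joint lid above 1 rad and contact force between the fingers and weight_large below 0.1 N and contact force between the fingers and weight_medium below 0.1 N and contact force between the fingers and weight_small below 0.1 N), for 0.2 s.
At the end, for the whole second after the job is handed in: Each weight upright (within 0.15 rad) on the floor of its own pocket (within 11 mm of its centre, 4 mm of its depth) and at rest; both objectives upright within 20 mm of where they stood; the lid closed (under 0.06 rad) (horizontal distance between weight_large_center and block_large_floor below 0.011 m and z of weight_large_center in the frame of block_large_floor below 0.026 m and angle between each of weight_large_center, weight_medium_center, weight_small_center's own z axis and vertical below 0.15 rad and horizontal distance between weight_medium_center and block_medium_floor below 0.011 m and z of weight_medium_center in the frame of block_medium_floor below 0.022 m and horizontal distance between weight_small_center and block_small_floor below 0.011 m and z of weight_small_center in the frame of block_small_floor below 0.0185 m and distance of each of objective_long_center, objective_short_center from where it was at the start of the episode below 0.02 m and angle between each of objective_long_center, objective_short_center's own z axis and vertical below 0.2 rad and value of joint lid below 0.06 rad and linear speed of each of weight_large, weight_medium, weight_small below 0.02 m/s); the robot touches nothing.
It fails at once if a weight falls free (more than about 25 mm) instead of being set down ((linear speed of weight_large above 0.7 m/s and contact force between the fingers and weight_large below 0.1 N) or (linear speed of weight_medium above 0.7 m/s and contact force between the fingers and weight_medium below 0.1 N) or (linear speed of weight_small above 0.7 m/s and contact force between the fingers and weight_small below 0.1 N)).
It fails at once if an objective is moved more than 20 mm or knocked over (distance of any of objective_long_center, objective_short_center from where it was at the start of the episode above 0.02 m or angle between any of objective_long_center, objective_short_center's own z axis and vertical above 0.5 rad).
It also fails if it takes over 77 s, if anything falls off the work surface, if the arm or the gripper's body presses on something with over 40 N, if the wrist force passes 120 N, or if a joint passes its speed limit or range.

### The arm

A 7-joint arm with a two-finger parallel gripper is mounted at the origin on a cart in front of the work surface, level with it; the furniture and walls round the work are solid. World frame = base frame: x ahead of the robot, y to its left, z up, the work surface at z = 0. Lengths are in m, angles in rad, forces in N, time in s.
With the tool pointing down it reaches from about 0.4 to 0.85 m from the base axis. Payload 4.5 kg.
Tool frame: the origin (TCP) lies midway between the tips of the shut fingers; the grasp point (between the pads) lies 19 mm behind it (ctrl.grip_depth is the z of the grasp point in the tool frame, in m); z points along the fingers, y is the direction in which the jaws open and shut (so a half turn about z gives the same grasp; the last joint's range is limited). The gripper opens to 88 mm and grips with 3 to 60 N. Pads are 18 mm wide; open, the fingers measure 123 mm over their backs; the gripper's body (75 mm by 187 mm) begins 45 mm behind the grasp point.
Start: joints at [1.316, 0.689, -0.195, 1.565, 0.157, 0.902, -0.215], TCP at [0.178, -0.599, 0.239] pointing down, gripper open.
Joint ranges: [-3.01, 3.01], [-0.46, 2.08], [-1.47, 1.51], [0.13, 2.56], [-1, 4.14], [0.04, 2.09], [-2.66, 2.66]. Speed limits (rad/s): [2.57, 2.57, 3.14, 3.14, 3.14, 3.14, 3.14].

### API

Orientations are given as [roll, pitch, yaw] about the fixed x, y, z axes, in that order (R = Rz(yaw) Ry(pitch) Rx(roll)).
In Python, from rig import ctrl gives the robot as it stands.
- The arm moves only by the tool send_rows, never from a script. Its argument "plan" is a list of rows, each an object of numbers: "x", "y", "z": the shift along the tool's x, y, z in cm; "turn": the turn about the tool's z in degrees. A call has 1 to 20 rows; each row shifts and turns the pose as measured when the row begins, along the tool's axes as they then stand; what a row does not reach is not made up. A row lasts 1/12 s, in which the tool goes at most 41.7 mm and 7.16 degrees, less where a joint would pass 70% of its speed; a pose out of reach is approached as far as the arm can. A call is refused whole if a number of a shift passes 4.17 or a number of a turn 7.16, either way. A call with a gripper value outside its range is refused whole. "jaw" is the closure, from 0 (fully open) to 1 (shut), set as the call begins (left out, the last holds). The fingers move at their own pace and stop on an object; "newtons" is the grip in N (left out, the last holds). Time passes only in rows, so rows that do not move let the fingers close. It gives the time, the measured TCP pose, the force and the opening at its end, in the units of the state.
- ctrl.observe(): the state, without advancing time (a new reading comes with each control period).
- ctrl.grab_frame(name): name is "scene" or "top"; returns the picture (420x560x3 uint8, blue, green, red); there is no depth.
- ctrl.camera_info(name): a dict with "fx", "fy", "cx", "cy" (pixels), "k1" (the pictures are not rectified: a ray, as slopes to the right and down, at radius r is drawn at 1 + k1 r^2 times it, then the intrinsics apply), "origin" and "attitude" of the camera in the world. Camera axes: x right, y down, z forward; pixel columns grow to the right and rows downward; lengths in m; the calibration is good to about 2 mm. A picture is of the moment at which its call begins. camera_info takes no time and is no camera call.
- ctrl.close_job(): hands the job in, once; it reports no verdict.
Trained networks look in the newest picture that a camera, given by its name, has taken for a name from the list of things; names that differ only in an ending like _2 or _b are one class to them, and where a whole thing is asked for, a point or a joint stands for the part that bears it (a point fixed in the world has none). Each returns a list of dicts, best first, with "p" (0 to 1); they miss things now and then, are a little off and sometimes report something else, mostly with a low value. They report only what shows in the picture. A call takes as long as a camera call. They do not tell look-alikes from the thing itself.
- ctrl.recognise(name, camera): "pixel" ([column, row] in pixels, amid what is visible of it).
- ctrl.outline_of(name, camera): "mask" (420x560 bool, what is visible of it) and "pixel" ([column, row] in pixels, amid what is visible of it).
- ctrl.pinpoint(name, camera): "pixel" ([column, row] in pixels: a listed point, or the origin of a listed thing).
The state is a dict: "time": time; "joint_positions": joint angles; "qvel": joint speeds; "joint_efforts": joint torques, N m; "position": TCP position; "eef_rot": TCP orientation; "wrist_force": force on the tool from outside, world axes, zero at the start; "torque": the same for the moment, N m; "width": finger opening in m.
Only numpy, scipy, OpenCV 4.12 (cv2) and the standard library are available. Lean on these libraries where they do the work, as an engineer would, in place of code of your own. Each camera call takes 0.05 s, during which the arm holds its last target. There are 200 camera calls.

## Working session

There is one attempt and no reset: what is moved stays moved. The work goes in short steps, Python scripts to look and compute and a tool call to move; the robot and the scene stay as the last step left them, time stands still between calls to the robot, and variables do not carry over. Pictures are saved under pics/ and viewed, about 12 in all and at most 16, crops included, and the job is handed in when it is done.

Besides the shell and the picture viewer there is one more tool, called after "Request:" as name([rows], argument=value, ...), one row to a line, values as JSON. send_rows: Moves the arm, as the interface text tells. Its arguments: {"type":"object","properties":{"plan":{"type":"array"},"jaw":{"type":"number"},"newtons":{"type":"number"}},"required":["plan"]}

```bash
ls; mkdir -p pics
python3 - <<'E'
from rig import ctrl
import cv2
for n in("scene","top"):
    cv2.imwrite(f"pics/{n}0.png",ctrl.grab_frame(n)); print(n,ctrl.camera_info(n))
print(ctrl.observe(),ctrl.grip_depth)
E
```

```text
pics
scene {'fx': 480.5729170303498, 'fy': 480.5729170303498, 'cx': 281.966522264376, 'cy': 199.3037515619987, 'k1': 0.03244796854128081, 'origin': array([0.07448724, 0.60375758, 0.60925809]), 'attitude': array([-2.2296    ,  0.00978968, -2.46617198])}
top {'fx': 393.65436452202175, 'fy': 393.65436452202175, 'cx': 275.49767381827326, 'cy': 209.5565163703525, 'k1': -0.0028776308703656666, 'origin': array([0.34037548, 0.06264861, 0.92531404]), 'attitude': array([-2.95818967, -0.01339054, -1.57261416])}
{'time': 0.1, 'joint_positions': array([ 1.31579223,  0.68989197, -0.19453831,  1.56618063,  0.15727909,
        0.90250596, -0.21510995]), 'qvel': array([-1.87993860e-03, -1.83456304e-03,  6.64507783e-04, -1.70650230e-03,
        7.77427948e-04, -6.10190083e-06, -1.58882814e-04]), 'joint_efforts': array([-2.94854879e-03, -5.28504467e+01, -1.27112679e+00, -1.53838134e+01,
       -5.24470035e-02,  2.02033181e-03,  3.89435274e-05]), 'position': array([ 0.17782376, -0.59860562,  0.2380116 ]), 'eef_rot': array([-3.13999816e+00,  8.81489273e-05,  2.88864332e-01]), 'wrist_force': array([ 0.14534421,  0.15449735, -0.18011201]), 'torque': array([-0.00867807,  0.01693154,  0.01990541]), 'width': 0.08799037416930104} -0.0187
```

View pics/scene0.png

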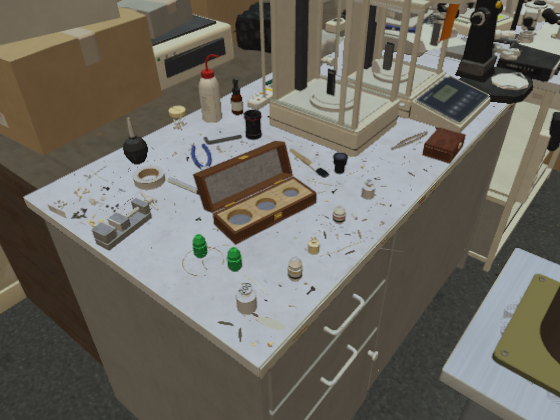

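View pics/top0.png

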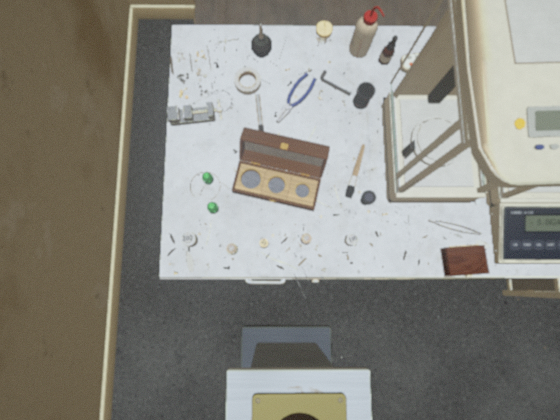

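The scene picture shows these candidates:
- **Large weight:** grey with a neck, at scene (246,298) / top (189,240).
- **Medium weight:** grey, at scene (368,188) / top (351,240).
- **Small weight:** brass, at scene (314,244) / top (264,243).
- **Objectives:** scene (295,268) and (339,214).
- **Green look-alikes:** scene (200,245) and (235,259).

In the top view the case pockets sit at (250,178), (277,184) and (303,190), with the lid behind them. Next I'll triangulate these points.

```bash
cat > h.py <<'E'
import numpy as np, cv2
from scipy.spatial.transform import Rotation as Ro
from rig import ctrl
I={n:ctrl.camera_info(n) for n in("scene","top")}
def ray(n,p):
    c=I[n]; K=np.array([[c['fx'],0,c['cx']],[0,c['fy'],c['cy']],[0,0,1.]])
    u=cv2.undistortPoints(np.array([[p]],float),K,np.array([c['k1'],0,0,0.]))[0,0]
    return np.array(c['origin']),Ro.from_euler('xyz',c['attitude']).apply([u[0],u[1],1])
def onz(n,p,z):
    o,d=ray(n,p); return o+d*(z-o[2])/d[2]
def tri(p,q):
    (a,d),(b,e)=ray("scene",p),ray("top",q)
    s=np.linalg.lstsq(np.stack([d,-e],1),b-a,rcond=None)[0]
    P,Q=a+s[0]*d,b+s[1]*e
    return (P+Q)/2,np.linalg.norm(P-Q)
def proj(n,X):
    c=I[n]; v=Ro.from_euler('xyz',c['attitude']).inv().apply(np.array(X)-c['origin']); u=v[:2]/v[2]
    u=u*(1+c['k1']*(u@u)); return np.array([c['fx']*u[0]+c['cx'],c['fy']*u[1]+c['cy']])
E
python3 - <<'E'
from h import *
for n in("scene","top"): ctrl.grab_frame(n)
np.set_printoptions(precision=4,suppress=True)
for k in "weight_large_center weight_medium_center weight_small_center objective_long_center objective_short_center block_large_floor block_medium_floor block_small_floor lid_edge".split():
    S,T=[[(np.round(d['pixel'],1),round(d['p'],2)) for d in ctrl.pinpoint(k,n)[:5]] for n in("scene","top")]
    print(k,'\n S',[(*p,q) for p,q in S],'\n T',[(*p,q) for p,q in T])
    for p,_ in S:
        for q,_ in T:
            X,g=tri(p,q)
            if g<.008: print('   ',p,q,X,round(g,4))
a=ctrl.grab_frame("scene")[150:320,180:400]
cv2.imwrite("pics/crop.png",cv2.resize(a,None,fx=3.5,fy=3.5,interpolation=2))
print(ctrl.observe()['time'])
E
```

```text
weight_large_center 
 S [(np.float64(247.4), np.float64(295.3), 0.72)] 
 T [(np.float64(189.2), np.float64(238.5), 0.62)]
    [247.4 295.3] [189.2 238.5] [0.4387 0.2469 0.0272] 0.0021
weight_medium_center 
 S [(np.float64(370.6), np.float64(192.2), 0.77)] 
 T [(np.float64(351.6), np.float64(239.1), 0.67)]
    [370.6 192.2] [351.6 239.1] [ 0.4375 -0.1295  0.0079] 0.006
weight_small_center 
 S [(np.float64(314.4), np.float64(243.4), 0.71), (np.float64(287.6), np.float64(196.8), 0.7)] 
 T [(np.float64(261.6), np.float64(241.6), 0.49), (np.float64(353.2), np.float64(237.5), 0.45)]
    [314.4 243.4] [261.6 241.6] [0.4304 0.0809 0.0218] 0.006
objective_long_center 
 S [(np.float64(292.9), np.float64(269.6), 0.9), (np.float64(200.1), np.float64(247.3), 0.87), (np.float64(235.9), np.float64(258.6), 0.61)] 
 T [(np.float64(229.9), np.float64(248.5), 0.6), (np.float64(209.7), np.float64(209.9), 0.49)]
    [292.9 269.6] [229.9 248.5] [0.4175 0.1549 0.0229] 0.0008
    [235.9 258.6] [209.7 209.9] [0.5047 0.2016 0.032 ] 0.0012
objective_short_center 
 S [(np.float64(337.3), np.float64(214.0), 0.5)] 
 T [(np.float64(303.7), np.float64(237.0), 0.64)]
    [337.3 214. ] [303.7 237. ] [ 0.4429 -0.0153  0.0204] 0.0021
block_large_floor 
 S [(np.float64(239.1), np.float64(222.4), 0.78)] 
 T [(np.float64(250.8), np.float64(180.8), 0.96)]
    [239.1 222.4] [250.8 180.8] [0.5814 0.1099 0.0098] 0.0027
block_medium_floor 
 S [(np.float64(266.7), np.float64(210.5), 0.83)] 
 T [(np.float64(277.7), np.float64(184.4), 0.56)]
    [266.7 210.5] [277.7 184.4] [0.5719 0.0437 0.0025] 0.0031
block_small_floor 
 S [(np.float64(289.8), np.float64(196.4), 0.84), (np.float64(294.1), np.float64(269.5), 0.27)] 
 T [(np.float64(304.6), np.float64(190.1), 0.56)]
    [289.8 196.4] [304.6 190.1] [ 0.5594 -0.0195  0.0052] 0.0019
lid_edge 
 S [] 
 T [(np.float64(283.3), np.float64(135.7), 0.97)]
1.15
```

View pics/crop.png

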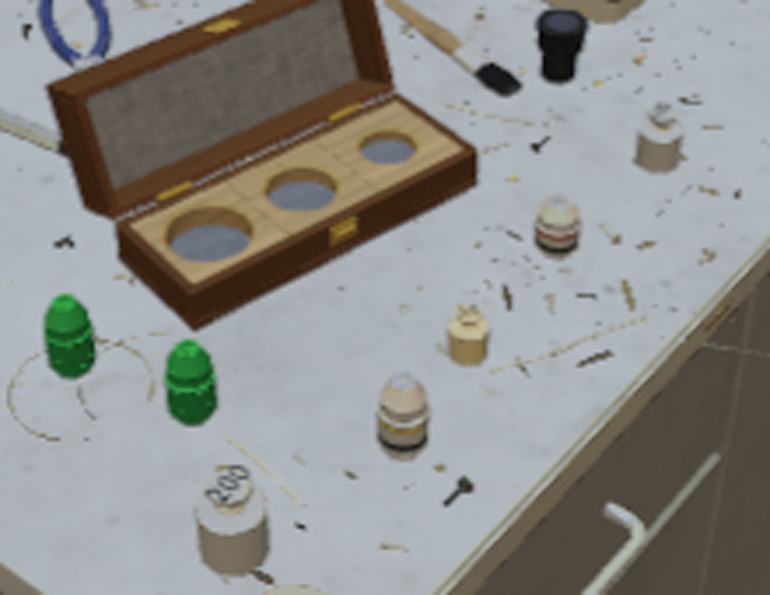

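The crop confirms the choice. The engraved "200" cylinder with a neck is at crop (233,525), the plain grey necked weight at (659,140) and the brass one at (468,335). The ringed barrels at (403,415) and (557,225) are the objectives. The pockets run large, medium, small from left to right. Next I'll refine the positions with silhouette fits.

```bash
cat > fit.py <<'E'
from h import *
from scipy.optimize import minimize, least_squares
np.set_printoptions(precision=4,suppress=True)
t=np.linspace(0,2*np.pi,24,endpoint=False); C=np.c_[np.cos(t),np.sin(t),0*t]
def sil(n,x,y,z,r,h,hb):
    P=[proj(n,[x,y,z]+C*[[q,q,0]][0]+[0,0,k]) if 0 else [proj(n,np.array([x,y,z+k])+c*q) for c in C] for q,k in((r,0),(r,hb),(.6*r,h))]
    m=np.zeros((840*2,1120*2),np.uint8)
    cv2.fillConvexPoly(m,cv2.convexHull(np.round(np.concatenate(P)*4+1.5).astype(np.int32)),1)
    return cv2.resize(m.astype(np.float32),(560,420),interpolation=cv2.INTER_AREA)
def fit(masks,r,h,hb,x0,free=False):
    f=lambda v:sum(np.abs(sil(n,v[0],v[1],v[2] if free else 0,r,h,hb)-m).sum()/m.sum() for n,m in masks.items())
    s=np.array([x0]+[np.array(x0)+d for d in np.eye(3 if free else 2)*.008])
    o=minimize(f,x0,method='Nelder-Mead',options=dict(initial_simplex=s,xatol=2e-4,fatol=1e-4))
    return o.x,o.fun
E
python3 - <<'E'
from fit import *
for n in I: ctrl.grab_frame(n)
for k,r,h,hb,x0 in(("weight_large_center",.016,.044,.029,[.4387,.2469]),("weight_medium_center",.013,.036,.023,[.4375,-.1295]),("weight_small_center",.0105,.029,.019,[.430,.081]),("objective_long_center",.0125,.045,.03,[.4175,.155]),("objective_short_center",.0125,.034,.022,[.443,-.0153])):
    M={}
    for n in I:
        for d in ctrl.outline_of(k,n):
            if np.linalg.norm(d['pixel']-proj(n,x0+[h/2]))<9: M[n]=d['mask'].astype(np.float32);break
    for m in [M]+[{n:M[n]} for n in M]: print(k,list(m),*fit(m,r,h,hb,x0))
    print('  zfree',*fit(M,r,h,hb,x0+[0.],True))
obs={'l':((239.1,222.4),(250.8,180.8),.01),'m':((266.7,210.5),(277.7,184.4),.013),'s':((289.8,196.4),(304.6,190.1),.016)}
def res(v):
    e=[]
    for i,(k,(s,t_,z)) in enumerate(obs.items()):
        X=[v[0]-np.sin(v[2])*.0625*(1-i),v[1]+np.cos(v[2])*.0625*(1-i),z+(v[3] if len(v)>3 else 0)]
        e+=[proj('scene',X)-s,proj('top',X)-t_]
    return np.concatenate(e)
for v0 in([.57,.045,-.17],[.57,.045,-.17,0]):
    o=least_squares(res,v0); print(o.x,o.fun)
print([ (d['p'],d['pixel']) for n in I for d in ctrl.pinpoint('lid_edge',n)])
a=ctrl.grab_frame("top")[115:260,160:370]
cv2.imwrite("pics/crop2.png",cv2.resize(a,None,fx=3.8,fy=3.8,interpolation=2))
print(ctrl.observe()['time'])
E
```

```text
weight_large_center ['scene'] [0.4414 0.2477] 0.09330985695123672
weight_large_center ['scene'] [0.4414 0.2477] 0.09330985695123672
  zfree [0.4412 0.2474 0.0005] 0.09180080145597458
weight_medium_center [] [ 0.4375 -0.1295] 0.0
  zfree [ 0.4375 -0.1295  0.    ] 0.0
weight_small_center ['scene', 'top'] [0.4324 0.0781] 0.7935564517974854
weight_small_center ['scene'] [0.4321 0.0783] 0.07734806835651398
weight_small_center ['top'] [0.4312 0.0786] 0.7107558250427246
  zfree [0.4318 0.0791 0.0007] 0.785742998123169
objective_long_center ['scene'] [0.4207 0.1485] 0.17763157188892365
objective_long_center ['scene'] [0.4207 0.1485] 0.17763157188892365
  zfree [0.4192 0.1505 0.0007] 0.17516447603702545
objective_short_center ['scene', 'top'] [ 0.4419 -0.0206] 0.3101756274700165
objective_short_center ['scene'] [ 0.4431 -0.0234] 0.1420704871416092
objective_short_center ['top'] [ 0.4419 -0.0205] 0.12236841768026352
  zfree [ 0.4414 -0.0197  0.0043] 0.2816803753376007
[ 0.5679  0.0477 -0.2133] [ 1.1769 -0.1562  0.1627 -0.4048 -0.6733 -2.5195 -1.2142  1.0974  0.4422
 -1.8329 -2.343   0.5498]
[ 0.5709  0.0451 -0.2164 -0.0067] [ 1.1073  1.1733  1.371  -0.9419 -0.8762 -1.076  -0.2121  0.5951  0.1307
 -0.2913 -1.5491  0.0826]
[(0.82, [234.9, 156.6]), (0.73, [283.4, 137.1])]
1.9
```

View pics/crop2.png

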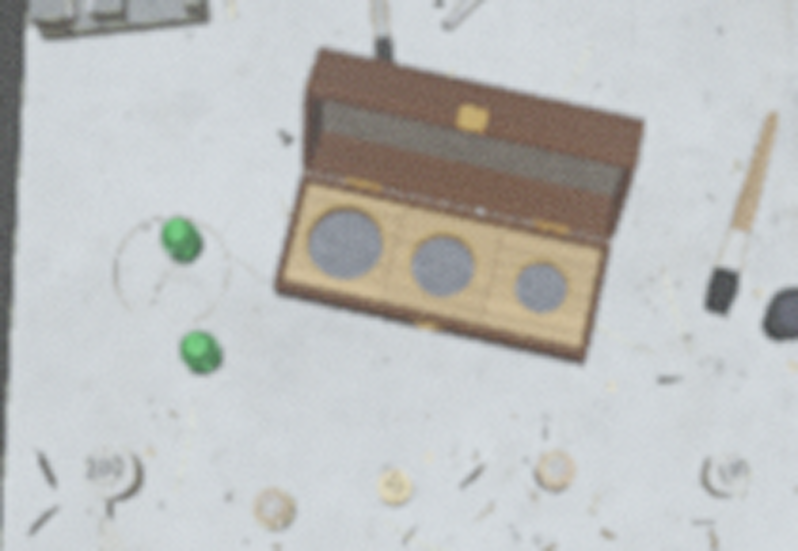

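The top crop shows the pockets at (251,179), (276,185) and (302,190.5), and the case yawed by about -0.215 rad. Large is at (189,240), small at (264,243) and medium at (351,240), each in full view. The scene and top cameras still need to be reconciled for the medium weight and the pockets.

Run:
```python
from fit import *
for n in I: ctrl.grab_frame(n)
for n in I:
    for k in("weight_medium_center","weight_large_center"):
        for d in ctrl.outline_of(k,n): print(n,k,d['p'],d['pixel'],d['mask'].sum())
for d in ctrl.outline_of("weight_medium_center","scene"):
    if abs(d['pixel'][0]-368)<15: print(fit({'scene':d['mask'].astype(np.float32)},.013,.036,.023,[.4375,-.1295]))
for d in ctrl.outline_of("lid_edge","top")[:1]: print(d['mask'].sum())
print('med top',onz('top',(351.3,239.8),.033),'scene',onz('scene',(368.3,192.9),.0115))
print('large top',onz('top',(187,239),.04),'small top',onz('top',(263.8,243),.026))
for p,z in(((250.8,178.9),.01),((276.3,184.7),.013),((302.4,190.5),.016)): print(onz('top',p,z))
for p,z in(((239.5,217.4),.027),((265.8,204),.027),((290.7,192.5),.027)): print('rim scene',onz('scene',p,z))
```

```text
scene weight_medium_center 0.62 [367.9, 192.6] 185
scene weight_medium_center 0.48 [337.1, 214.6] 235
scene weight_large_center 0.69 [243.7, 300.4] 511
top weight_medium_center 0.47 [353.9, 238.8] 120
top weight_large_center 0.69 [187.9, 240.0] 183
top weight_large_center 0.17 [280.0, 184.6] 663
(array([ 0.4382, -0.1251]), np.float64(0.21959459781646729))
2877
med top [ 0.4359 -0.1223  0.033 ] scene [ 0.4351 -0.1214  0.0115]
large top [0.4371 0.2497 0.04  ] small top [0.4294 0.0772 0.026 ]
[0.5849 0.1092 0.01  ]
[0.5699 0.0481 0.013 ]
[ 0.5551 -0.0138  0.016 ]
rim scene [0.5775 0.1133 0.027 ]
rim scene [0.5647 0.0515 0.027 ]
rim scene [ 0.5493 -0.008   0.027 ]
```

Heights and positions agree to within a few mm. Targets:

| Item | x | y |
|---|---|---|
| Large weight | .4395 | .248 |
| Medium weight | .436 | -.123 |
| Small weight | .431 | .078 |
| Large pocket | .582 | .1105 |
| Medium pocket | .568 | .049 |
| Small pocket | .5535 | -.0125 |

I'll keep the jaws along the row (yaw -0.215) and grasp high on the bodies so the fingertips stay above the block.

Request:
send_rows([
  {"turn": 7.1},
  {"turn": 7.1},
  {"turn": 7.1},
  {"turn": 7.1},
], jaw=0.3, newtons=20)

```text
invalid input at $.plan[0]: expected keys x, y, z, turn
```

Request:
send_rows([
  {"x": 1.15, "y": -4},
  {"x": 1.15, "y": -4},
  {"x": 1.15, "y": -4},
  {"x": 1.15, "y": -4},
  {"x": 1.15, "y": -4},
  {"x": 1.15, "y": -4},
  {"x": 1.15, "y": -4},
  {"x": 1.15, "y": -4},
  {"x": 1.15, "y": -4},
  {"x": 1.15, "y": -4},
  {"x": 1.15, "y": -4},
  {"x": 1.15, "y": -4},
  {},
  {},
])

```text
invalid input at $.plan[0]: expected keys x, y, z, turn
```

```bash
cat > need.py <<'E'
import sys,numpy as np
from rig import ctrl
from scipy.spatial.transform import Rotation as Ro
np.set_printoptions(precision=4,suppress=True)
s=ctrl.observe(); R=Ro.from_euler('xyz',s['eef_rot'])
print(s['time'],s['position'],s['eef_rot'],'F',s['wrist_force'],'w',s['width'])
for a in sys.argv[1:]:
    g=np.array(eval(a),float); print(a,'cm tool',R.inv().apply(g[:3]-s['position'])*100,'turn deg',np.degrees(s['eef_rot'][2]+.215))
E
python3 need.py .436,-.123,.10 .436,-.123,.015
```

```text
2.3 [ 0.1781 -0.5991  0.2388] [ 3.1415 -0.      0.2889] F [-0.253   0.7208  0.8572] w 0.08784264686496433
.436,-.123,.10 cm tool [ 38.2874 -38.2938  13.8723] turn deg 28.869091203623153
.436,-.123,.015 cm tool [ 38.2872 -38.2946  22.3723] turn deg 28.869091203623153
```

Request:
send_rows([
  {"x": 0, "y": 0, "z": 0, "turn": 7.1},
  {"x": 0, "y": 0, "z": 0, "turn": 7.1},
  {"x": 0, "y": 0, "z": 0, "turn": 7.1},
  {"x": 0, "y": 0, "z": 0, "turn": 7.1},
  {"x": 0, "y": 0, "z": 0, "turn": 0},
], jaw=0.3, newtons=20)

```text
time: 2.72
position: [0.178, -0.5991, 0.2387]
eef_rot: [-3.141, -0.001, -0.219]
wrist_force: [-0.5, 0.0, 0.3]
width: 0.0618
```

Request:
send_rows([
  {"x": 1.1, "y": -4, "z": 0, "turn": 0},
  {"x": 1.1, "y": -4, "z": 0, "turn": 0},
  {"x": 1.1, "y": -4, "z": 0, "turn": 0},
  {"x": 1.1, "y": -4, "z": 0, "turn": 0},
  {"x": 1.1, "y": -4, "z": 0, "turn": 0},
  {"x": 1.1, "y": -4, "z": 0, "turn": 0},
  {"x": 1.1, "y": -4, "z": 0, "turn": 0},
  {"x": 1.1, "y": -4, "z": 0, "turn": 0},
  {"x": 1.1, "y": -4, "z": 0, "turn": 0},
  {"x": 1.1, "y": -4, "z": 0, "turn": 0},
  {"x": 1.1, "y": -4, "z": 0, "turn": 0},
  {"x": 1.1, "y": -4, "z": 0, "turn": 0},
  {"x": 0, "y": 0, "z": 0, "turn": 0},
  {"x": 0, "y": 0, "z": 0, "turn": 0},
])

```text
time: 3.88
position: [0.4091, -0.1506, 0.236]
eef_rot: [3.134, -0.009, -0.165]
wrist_force: [-0.4, -0.7, -0.1]
width: 0.0618
```

```bash
python3 need.py .436,-.123,.10 .436,-.123,.015
```

```text
3.8833 [ 0.4091 -0.1506  0.236 ] [ 3.1337 -0.0093 -0.1652] F [-0.4207 -0.6701 -0.0683] w 0.06176123309735119
.436,-.123,.10 cm tool [ 2.077  -3.2677 13.5912] turn deg 2.852675746500904
.436,-.123,.015 cm tool [ 1.998  -3.3344 22.0906] turn deg 2.852675746500904
```

Request:
send_rows([
  {"x": 1, "y": -1.6, "z": 3, "turn": 1.4},
  {"x": 1, "y": -1.6, "z": 3, "turn": 1.4},
  {"x": 0, "y": 0, "z": 3, "turn": 0},
  {"x": 0, "y": 0, "z": 3, "turn": 0},
  {"x": 0, "y": 0, "z": 1.5, "turn": 0},
  {"x": 0, "y": 0, "z": 0, "turn": 0},
])

```text
time: 4.38
position: [0.4419, -0.1279, 0.0984]
eef_rot: [3.135, -0.024, -0.206]
wrist_force: [-0.2, -0.0, 0.7]
width: 0.0619
```

```bash
python3 need.py .436,-.123,.015
python3 - <<'E'
from h import *
a=ctrl.grab_frame("scene")[120:270,270:470]; b=ctrl.grab_frame("top")[150:300,270:470]
cv2.imwrite("pics/c3.png",cv2.resize(np.hstack([a,b]),None,fx=2,fy=2.6,interpolation=2))
E
```

```text
4.3833 [ 0.4419 -0.1279  0.0984] [ 3.1345 -0.0237 -0.2058] F [-0.1594 -0.0226  0.655 ] w 0.06190322111252214
.436,-.123,.015 cm tool [-0.8798 -0.4182  8.3163] turn deg 0.5256217291240832
```

View pics/c3.png

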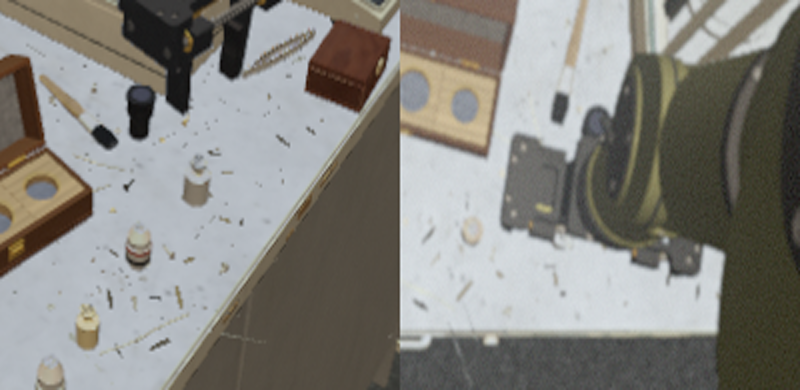

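The fingers, at crop (178,95) and (235,65), hang above the weight at (195,185), and the view looks right. I'll descend more slowly and watch the small tilt.

Request:
send_rows([
  {"x": -0.2, "y": -0.1, "z": 1, "turn": 0.2},
  {"x": -0.2, "y": -0.1, "z": 1, "turn": 0.2},
  {"x": -0.2, "y": -0.1, "z": 1, "turn": 0.1},
  {"x": -0.2, "y": -0.1, "z": 1, "turn": 0},
  {"x": 0, "y": 0, "z": 0, "turn": 0},
])

```text
time: 4.9
position: [0.441, -0.1283, 0.0666]
eef_rot: [3.134, -0.042, -0.219]
wrist_force: [0.4, -0.2, -0.0]
width: 0.0617
```

```bash
python3 need.py .436,-.123,.015
```

```text
4.9 [ 0.441  -0.1283  0.0666] [ 3.134  -0.0415 -0.219 ] F [ 0.3538 -0.2345 -0.0415] w 0.061740120884468064
.436,-.123,.015 cm tool [-0.8173 -0.4431  5.1231] turn deg -0.23090997634356955
```

```bash
python3 -c "
from rig import ctrl
print(ctrl.observe()['joint_positions'].round(3))"
```

```text
[ 0.168  0.811  0.013  2.23  -0.008  0.06  -1.605]
```

Joint 6 is at its lower limit: this near-in point needs the tips tilted slightly outward. The tilt is about the jaw axis, so a gripped weight stays upright. I'll continue gradually.

Request:
send_rows([
  {"x": -0.4, "y": -0.1, "z": 0.7, "turn": 0},
  {"x": -0.4, "y": -0.1, "z": 0.7, "turn": 0},
  {"x": -0.4, "y": -0.1, "z": 0.7, "turn": 0},
  {"x": -0.4, "y": -0.1, "z": 0.3, "turn": 0},
  {"x": -0.4, "y": 0, "z": 0, "turn": 0},
  {"x": -0.4, "y": 0, "z": 0, "turn": 0},
])

```text
time: 5.4
position: [0.4346, -0.1262, 0.0562]
eef_rot: [3.133, -0.033, -0.221]
wrist_force: [-0.0, -0.4, -0.1]
width: 0.0618
```

```bash
python3 need.py .436,-.123,.015;python3 -c "
from rig import ctrl
print(ctrl.observe()['joint_positions'].round(3))"
```

```text
5.4 [ 0.4346 -0.1262  0.0562] [ 3.1332 -0.0326 -0.2214] F [-0.0467 -0.4368 -0.1411] w 0.06175762278956447
.436,-.123,.015 cm tool [-0.0688 -0.377   4.1189] turn deg -0.3667905517927385
[ 0.188  0.831 -0.023  2.243  0.657  0.044 -2.276]
```

Request:
send_rows([
  {"x": -0.1, "y": -0.1, "z": 0.7, "turn": 0},
  {"x": -0.2, "y": -0.1, "z": 0.7, "turn": 0},
  {"x": -0.2, "y": -0.1, "z": 0.7, "turn": 0},
  {"x": -0.2, "y": -0.1, "z": 0.7, "turn": 0},
  {"x": -0.1, "y": 0, "z": 0, "turn": 0},
])

```text
time: 5.82
position: [0.4386, -0.1265, 0.0407]
eef_rot: [3.131, -0.026, -0.22]
wrist_force: [0.2, -0.2, -0.8]
width: 0.0619
```

```bash
python3 need.py .436,-.123,.015;python3 -c "
from rig import ctrl
print(ctrl.observe()['joint_positions'].round(3))"
```

```text
5.8167 [ 0.4386 -0.1265  0.0407] [ 3.1313 -0.0257 -0.22  ] F [ 0.235  -0.1514 -0.7834] w 0.061900003166933525
.436,-.123,.015 cm tool [-0.3964 -0.3103  2.5626] turn deg -0.28738907771245775
[ 0.193  0.867 -0.034  2.228  1.034  0.044 -2.653]
```

Joint 7 has also reached its limit. The grasp is symmetric under a half turn, so I'll turn the tool by -180° in place, just above the weight, to free joints 5 and 7.

Request:
send_rows([
  {"x": 0, "y": 0, "z": -0.5, "turn": -7.1},
  {"x": 0, "y": 0, "z": -0.5, "turn": -7.1},
  {"x": 0, "y": 0, "z": 0, "turn": -7.1},
  {"x": 0, "y": 0, "z": 0, "turn": -7.1},
  {"x": 0, "y": 0, "z": 0, "turn": -7.1},
  {"x": 0, "y": 0, "z": 0, "turn": -7.1},
  {"x": 0, "y": 0, "z": 0, "turn": -7.1},
  {"x": 0, "y": 0, "z": 0, "turn": -7.1},
  {"x": 0, "y": 0, "z": 0, "turn": -7.1},
  {"x": 0, "y": 0, "z": 0, "turn": -7.1},
  {"x": 0, "y": 0, "z": 0, "turn": -7.1},
  {"x": 0, "y": 0, "z": 0, "turn": -7.1},
  {"x": 0, "y": 0, "z": 0, "turn": -7.1},
  {"x": 0, "y": 0, "z": 0, "turn": -7.1},
  {"x": 0, "y": 0, "z": 0, "turn": -7.1},
  {"x": 0, "y": 0, "z": 0, "turn": -7.1},
  {"x": 0, "y": 0, "z": 0, "turn": -7.1},
  {"x": 0, "y": 0, "z": 0, "turn": -7.1},
  {"x": 0, "y": 0, "z": 0, "turn": -7.1},
  {"x": 0, "y": 0, "z": 0, "turn": -7.1},
])

```text
time: 7.48
position: [0.4341, -0.1316, 0.056]
eef_rot: [-3.133, 0.024, 2.279]
wrist_force: [0.3, 0.6, 0.1]
width: 0.0617
```

```bash
sed -i "s/'turn deg'.*/'turn deg',np.degrees((s['eef_rot'][2]+.215+np.pi\/2)%np.pi-np.pi\/2))/" need.py; echo "print('q',s['joint_positions'])" >>need.py; python3 need.py .436,-.123,.015
```

```text
7.4833 [ 0.4341 -0.1316  0.056 ] [-3.1331  0.024   2.2792] F [0.3309 0.587  0.0828] w 0.06174153615629975
.436,-.123,.015 cm tool [0.6249 0.7427 4.0792] turn deg -37.09240281360717
q [ 0.5235  0.8852 -0.5695  2.206   1.3257  0.4678 -0.4451]
```

The elbow has swung out (j6 = 0.47), so the limit is gone. I'll finish the turn.

Request:
send_rows([
  {"x": 0, "y": 0, "z": 0, "turn": -7.1},
  {"x": 0, "y": 0, "z": 0, "turn": -7.1},
  {"x": 0, "y": 0, "z": 0, "turn": -7.1},
  {"x": 0, "y": 0, "z": 0, "turn": -7.1},
  {"x": 0, "y": 0, "z": 0, "turn": -7.1},
  {"x": 0, "y": 0, "z": 0, "turn": -1.5},
  {"x": 0, "y": 0, "z": 0, "turn": 0},
])

```text
time: 8.07
position: [0.4299, -0.1335, 0.0571]
eef_rot: [-3.117, 0.002, 2.931]
wrist_force: [-0.6, 0.3, 0.0]
width: 0.0614
```

```bash
python3 need.py .436,-.123,.015
```

```text
8.0667 [ 0.4299 -0.1335  0.0571] [-3.1166  0.0024  2.9312] F [-0.6155  0.3207  0.0392] w 0.06142843749383876
.436,-.123,.015 cm tool [-0.3713  1.2631  4.1838] turn deg 0.26201227287398476
q [ 0.5718  0.9022 -0.648   2.203   1.3177  0.5374  0.2153]
```

Request:
send_rows([
  {"x": -0.15, "y": 0.5, "z": 0, "turn": 0},
  {"x": -0.15, "y": 0.5, "z": 0, "turn": 0},
  {"x": -0.1, "y": 0.3, "z": 1, "turn": 0},
  {"x": 0, "y": 0, "z": 1, "turn": 0},
  {"x": 0, "y": 0, "z": 0.7, "turn": 0},
  {"x": 0, "y": 0, "z": 0, "turn": 0},
])

```text
time: 8.57
position: [0.4378, -0.12, 0.03]
eef_rot: [-3.117, 0.002, 2.92]
wrist_force: [-0.1, 0.4, -0.1]
width: 0.062
```

```bash
python3 need.py .436,-.123,.015
```

```text
8.5667 [ 0.4378 -0.12    0.03  ] [-3.1165  0.0021  2.9198] F [-0.0561  0.3637 -0.1013] w 0.06196924983781026
.436,-.123,.015 cm tool [ 0.1152 -0.2919  1.5049] turn deg -0.3878270656229947
q [ 0.5219  0.958  -0.6197  2.1953  1.4186  0.5269  0.0864]
```

Tracking is clean now. I'll go down and grip.

Request:
send_rows([
  {"x": 0.1, "y": -0.2, "z": 0.7, "turn": 0},
  {"x": 0, "y": 0, "z": 0.7, "turn": 0},
  {"x": 0, "y": 0, "z": 0, "turn": 0},
])

```text
time: 8.82
position: [0.4373, -0.1205, 0.0163]
eef_rot: [-3.117, 0.002, 2.918]
wrist_force: [0.4, 0.2, 0.3]
width: 0.0615
```

```bash
python3 need.py .436,-.123,.015
python3 - <<'E'
from h import *
a=ctrl.grab_frame("scene")[130:240,310:430]
cv2.imwrite("pics/c4.png",cv2.resize(a,None,fx=5,fy=5,interpolation=2))
E
```

```text
8.8167 [ 0.4373 -0.1205  0.0163] [-3.117   0.0023  2.9184] F [0.3519 0.2409 0.2727] w 0.061450316431123836
.436,-.123,.015 cm tool [ 0.0682 -0.2682  0.1317] turn deg -0.4717558868137209
q [ 0.5172  0.9864 -0.6085  2.1971  1.4815  0.524   0.0304]
```

View pics/c4.png

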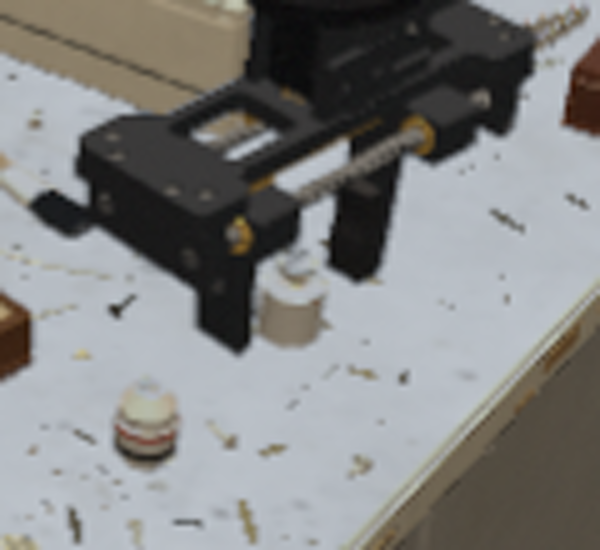

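The fingers, at crop (225,320) and (355,260), straddle the weight at (292,315), and the projections agree within 2-3 mm. Gripping now.

Request:
send_rows([
  {"x": 0.1, "y": -0.1, "z": 0.1, "turn": 0},
  {"x": 0, "y": 0, "z": 0, "turn": 0},
  {"x": 0, "y": 0, "z": 0, "turn": 0},
  {"x": 0, "y": 0, "z": 0, "turn": 0},
  {"x": 0, "y": 0, "z": 0, "turn": 0},
  {"x": 0, "y": 0, "z": 0, "turn": 0},
  {"x": 0, "y": 0, "z": 0, "turn": 0},
], jaw=1, newtons=20)

```text
time: 9.45
position: [0.4369, -0.1215, 0.0178]
eef_rot: [-3.116, 0.005, 2.917]
wrist_force: [-0.5, 0.1, -1.1]
width: 0.0243
```

Request:
send_rows([
  {"x": 0, "y": 0, "z": -1, "turn": 0},
  {"x": 0, "y": 0, "z": -2, "turn": 0},
  {"x": 0, "y": 0, "z": -2, "turn": 0},
  {"x": 0, "y": 0, "z": -2, "turn": 0},
  {"x": 0, "y": 0, "z": -1, "turn": 0},
  {"x": 0, "y": 0, "z": 0, "turn": 0},
])

```text
time: 9.95
position: [0.4357, -0.1183, 0.0997]
eef_rot: [-3.118, 0.0, 2.918]
wrist_force: [-0.9, -0.2, -1.6]
width: 0.024
```

```bash
python3 need.py .568,.049,.09
```

```text
9.95 [ 0.4357 -0.1183  0.0997] [-3.1177  0.0003  2.9178] F [-0.8923 -0.2491 -1.5556] w 0.023974910429679294
.568,.049,.09 cm tool [-9.1885 19.271   0.5096] turn deg -0.5054593119157786
q [ 0.5774  0.8244 -0.7125  2.1784  1.122   0.5889  0.3457]
```

The width reads 24 mm on a 26 mm body, so I'll look at how it is held.

Run:
```python
from h import *
print(proj('scene',ctrl.observe()['position']))
a=ctrl.grab_frame("scene")[80:200,290:430]
cv2.imwrite("pics/c5.png",cv2.resize(a,None,fx=5,fy=5,interpolation=2))
```

```text
[371.80558596 157.30073543]
```

View pics/c5.png

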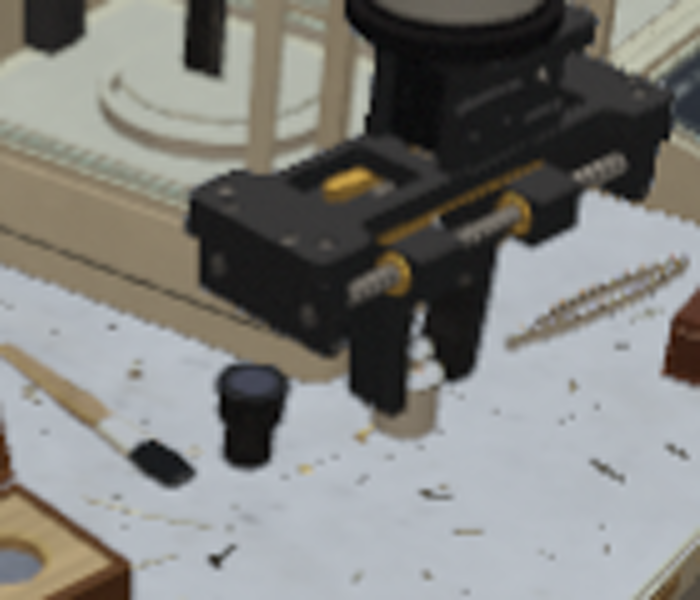

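The weight hangs upright between the pads, at crop (407,408), and the TCP projects onto its axis. Moving to the medium pocket.

Request:
send_rows([
  {"x": -0.9, "y": 1.9, "z": 0, "turn": 0},
  {"x": -0.9, "y": 1.9, "z": 0, "turn": 0},
  {"x": -0.9, "y": 1.9, "z": 0, "turn": 0},
  {"x": -0.9, "y": 1.9, "z": 0, "turn": 0},
  {"x": -0.9, "y": 1.9, "z": 0, "turn": 0},
  {"x": -0.9, "y": 1.9, "z": 0, "turn": 0},
  {"x": -0.9, "y": 1.9, "z": 0, "turn": 0},
  {"x": -0.9, "y": 1.9, "z": 0, "turn": 0},
  {"x": -0.9, "y": 1.9, "z": 0, "turn": 0},
  {"x": -0.9, "y": 1.9, "z": 0, "turn": 0},
  {"x": 0, "y": 0, "z": 0, "turn": 0},
])

```text
time: 10.92
position: [0.5637, 0.0493, 0.0789]
eef_rot: [-3.108, -0.017, 2.912]
wrist_force: [-0.1, 0.2, -0.5]
width: 0.0244
```

```bash
python3 need.py .568,.049,.05
```

```text
10.9167 [0.5637 0.0493 0.0789] [-3.1076 -0.0173  2.9118] F [-0.0877  0.2473 -0.4561] w 0.024355943335288358
.568,.049,.05 cm tool [-0.4769  0.1665  2.8766] turn deg -0.8503801789602696
q [ 0.2377  0.9652 -0.76    1.8209  0.942   0.8071  0.3005]
```

Request:
send_rows([
  {"x": -0.25, "y": 0.1, "z": 0.9, "turn": -0.4},
  {"x": -0.25, "y": 0.1, "z": 0.9, "turn": -0.4},
  {"x": 0, "y": 0, "z": 0.6, "turn": 0},
  {"x": 0, "y": 0, "z": 0, "turn": 0},
])

```text
time: 11.25
position: [0.566, 0.0473, 0.0483]
eef_rot: [-3.103, -0.023, 2.928]
wrist_force: [0.2, -1.0, -1.0]
width: 0.0245
```

```bash
python3 need.py .568,.049,.0308
python3 - <<'E'
from h import *
p=ctrl.observe()['position']; print(proj('scene',p),proj('top',p),proj('scene',p-[0,0,.0178]))
a=ctrl.grab_frame("scene")[140:260,180:340];b=ctrl.grab_frame("top")[130:250,200:360]
cv2.imwrite("pics/c6.png",cv2.resize(np.vstack([a]),None,fx=5,fy=5,interpolation=2))
E
```

```text
11.25 [0.566  0.0473 0.0483] [-3.1027 -0.0227  2.9277] F [ 0.154  -0.9873 -0.9987] w 0.024495685887829556
.568,.049,.0308 cm tool [-0.197   0.2771  1.7334] turn deg 0.06592057977898241
q [ 0.2228  1.013  -0.7293  1.8159  0.9877  0.7781  0.2884]
[266.36165199 194.05828924] [276.8949945  182.58578406] [266.63143059 201.30763113]
```

View pics/c6.png

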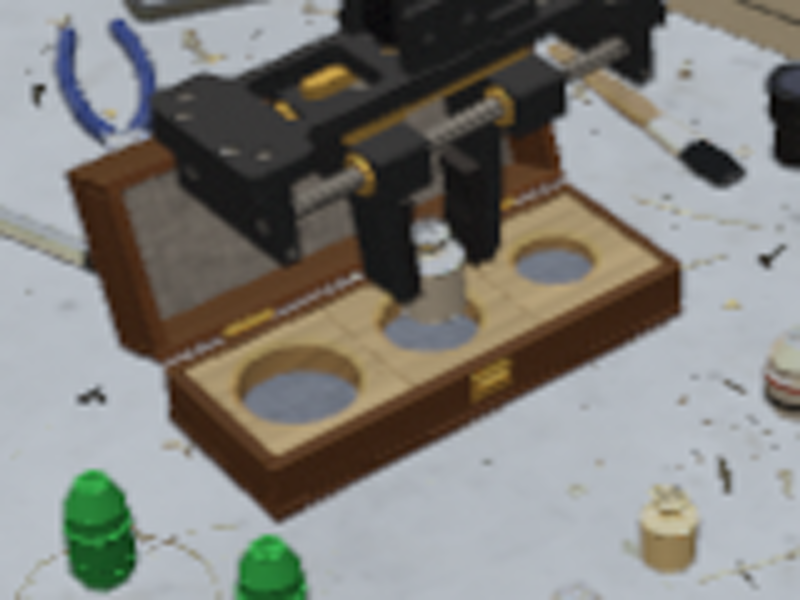

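Run:
```python
from h import *
for p,z in(((268.4,202),.0305),((266.2,203.4),.026)): print(onz('scene',p,z).round(4))
```

```text
[0.5618 0.0469 0.0305]
[0.5662 0.0486 0.026 ]
```

In the crop the foot is at (442,310) and the pocket rim centre at (431,317). That is about 4 mm in x and 2 mm in y to correct. I'll correct and lower the weight.

Request:
send_rows([
  {"x": -0.2, "y": 0.15, "z": 0, "turn": 0},
  {"x": -0.15, "y": 0.15, "z": 0, "turn": 0},
  {"x": 0, "y": 0, "z": 0.5, "turn": 0},
  {"x": 0, "y": 0, "z": 0.5, "turn": 0},
  {"x": 0, "y": 0, "z": 0.4, "turn": 0},
  {"x": 0, "y": 0, "z": 0, "turn": 0},
])

```text
time: 11.85
position: [0.5711, 0.0478, 0.0353]
eef_rot: [-3.103, -0.019, 2.925]
wrist_force: [0.0, 1.1, -1.1]
width: 0.0246
```

```bash
python3 need.py .570,.049,.0308
```

```text
11.85 [0.5711 0.0478 0.0353] [-3.1034 -0.0191  2.9253] F [ 0.0031  1.1285 -1.0531] w 0.024558025519170818
.570,.049,.0308 cm tool [0.1263 0.1128 0.4532] turn deg -0.07247977812962522
q [ 0.2144  1.0342 -0.7149  1.8055  1.0076  0.7645  0.2762]
```

Request:
send_rows([
  {"x": 0.1, "y": 0.1, "z": 0.2, "turn": 0},
  {"x": 0, "y": 0, "z": 0.2, "turn": 0},
  {"x": 0, "y": 0, "z": 0.1, "turn": 0},
  {"x": 0, "y": 0, "z": 0, "turn": 0},
])

```text
time: 12.18
position: [0.57, 0.0491, 0.031]
eef_rot: [-3.103, -0.019, 2.926]
wrist_force: [0.1, -0.2, -0.5]
width: 0.0247
```

```bash
python3 need.py .570,.049,.0308
```

```text
12.1833 [0.57   0.0491 0.031 ] [-3.1026 -0.0186  2.9258] F [ 0.0829 -0.2471 -0.5459] w 0.024709503260394748
.570,.049,.0308 cm tool [-0.0055 -0.0052  0.0196] turn deg -0.0459782125883479
q [ 0.2089  1.0395 -0.7091  1.8093  1.0173  0.7569  0.2647]
```

Seated height reached. I'll release with a limited opening, then rise.

Request:
send_rows([
  {"x": 0, "y": 0, "z": 0, "turn": 0},
  {"x": 0, "y": 0, "z": 0, "turn": 0},
  {"x": 0, "y": 0, "z": 0, "turn": 0},
  {"x": 0, "y": 0, "z": -0.5, "turn": 0},
  {"x": 0, "y": 0, "z": -1.5, "turn": 0},
  {"x": 0, "y": 0, "z": -2, "turn": 0},
  {"x": 0, "y": 0, "z": -2, "turn": 0},
  {"x": 0, "y": 0, "z": -2, "turn": 0},
  {"x": 0, "y": 0, "z": 0, "turn": 0},
], jaw=0.5)

```text
time: 12.93
position: [0.5714, 0.0527, 0.1142]
eef_rot: [-3.103, -0.021, 2.927]
wrist_force: [-0.6, 1.0, 0.6]
width: 0.044
```

```bash
python3 need.py .431,.078,.10
python3 - <<'E'
from h import *
a=ctrl.grab_frame("scene")[140:260,180:340]
cv2.imwrite("pics/c7.png",cv2.resize(np.vstack([a]),None,fx=5,fy=5,interpolation=2))
E
```

```text
12.9333 [0.5714 0.0527 0.1142] [-3.1029 -0.0213  2.9272] F [-0.6263  0.9537  0.6109] w 0.04395899556601885
.431,.078,.10 cm tool [14.2254 -0.4454  1.7426] turn deg 0.033843538840926064
q [ 0.2505  0.9273 -0.804   1.7759  0.8744  0.8863  0.3754]
```

View pics/c7.png

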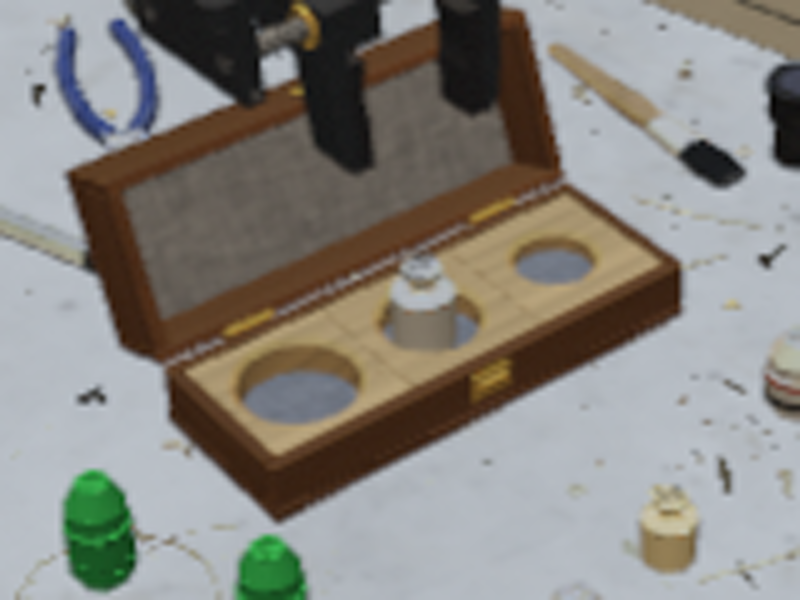

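The medium weight stands upright in the middle pocket, at crop (425,310). Next is the small one.

Request:
send_rows([
  {"x": 2, "y": 0, "z": 0, "turn": 0},
  {"x": 2, "y": 0, "z": 0, "turn": 0},
  {"x": 2, "y": 0, "z": 0, "turn": 0},
  {"x": 2, "y": -0.1, "z": 0, "turn": 0},
  {"x": 2, "y": -0.1, "z": 0, "turn": 0},
  {"x": 2, "y": -0.1, "z": 0, "turn": 0},
  {"x": 2, "y": -0.1, "z": 0, "turn": 0},
  {"x": 0, "y": 0, "z": 0, "turn": 0},
], jaw=0.4)

```text
time: 13.65
position: [0.4247, 0.0759, 0.1109]
eef_rot: [-3.099, -0.03, 2.921]
wrist_force: [0.1, -0.9, 0.4]
width: 0.0527
```

```bash
python3 need.py .431,.078,.05
```

```text
13.65 [0.4247 0.0759 0.1109] [-3.0988 -0.0302  2.9214] F [ 0.0537 -0.8534  0.374 ] w 0.05274084703913723
.431,.078,.05 cm tool [-0.7523  0.6048  6.0485] turn deg -0.2974999070926588
q [ 0.1488  0.805  -0.7403  2.1864  1.0255  0.6246 -0.0215]
```

Request:
send_rows([
  {"x": -0.3, "y": 0.2, "z": 1.5, "turn": 0},
  {"x": -0.3, "y": 0.2, "z": 1.5, "turn": -0.2},
  {"x": -0.1, "y": 0.2, "z": 1.5, "turn": 0},
  {"x": 0, "y": 0, "z": 1.3, "turn": 0},
  {"x": 0, "y": 0, "z": 0, "turn": 0},
])

```text
time: 14.07
position: [0.432, 0.077, 0.0483]
eef_rot: [-3.097, -0.03, 2.926]
wrist_force: [0.6, -0.8, -0.6]
width: 0.0527
```

```bash
python3 need.py .431,.078,.0125
python3 - <<'E'
from h import *
p=ctrl.observe()['position'];print(proj('scene',p),proj('scene',[.431,.078,.0145]))
a=ctrl.grab_frame("scene")[170:290,250:390]
cv2.imwrite("pics/c8.png",cv2.resize(np.vstack([a]),None,fx=5,fy=5,interpolation=2))
E
```

```text
14.0667 [0.432  0.077  0.0483] [-3.097  -0.0304  2.9261] F [ 0.6367 -0.762  -0.6269] w 0.052650708234162624
.431,.078,.0125 cm tool [0.0093 0.2387 3.5748] turn deg -0.028961948562813346
q [ 0.0767  0.9178 -0.6223  2.1913  1.2386  0.535  -0.1944]
[313.73583862 230.39319218] [313.27707569 245.03839947]
```

View pics/c8.png

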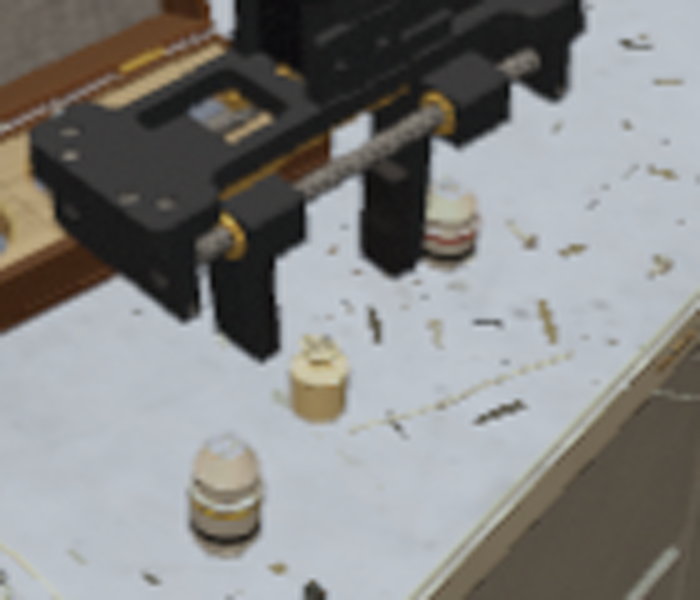

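The small weight, at crop (319,385), lies right below the jaw centre. Both objectives, at (225,495) and (450,225), are clear of the fingers. Descending to grip.

Request:
send_rows([
  {"x": 0, "y": 0.1, "z": 1, "turn": 0},
  {"x": 0, "y": 0.1, "z": 1, "turn": 0},
  {"x": 0, "y": 0, "z": 0.9, "turn": 0},
  {"x": 0, "y": 0, "z": 0.5, "turn": 0},
  {"x": 0, "y": 0, "z": 0, "turn": 0},
])

```text
time: 14.53
position: [0.4347, 0.0779, 0.0151]
eef_rot: [-3.099, -0.026, 2.924]
wrist_force: [-0.4, -0.4, 0.3]
width: 0.0528
```

```bash
python3 need.py .431,.078,.0125
```

```text
14.5333 [0.4347 0.0779 0.0151] [-3.0991 -0.0261  2.924 ] F [-0.4119 -0.3836  0.3334] w 0.052815642940988235
.431,.078,.0125 cm tool [ 0.3528 -0.0591  0.2746] turn deg -0.1509744536096143
q [ 0.0467  0.9805 -0.5714  2.1914  1.383   0.4992 -0.3236]
```

Request:
send_rows([
  {"x": 0.2, "y": -0.05, "z": 0.2, "turn": 0},
  {"x": 0.15, "y": 0, "z": 0.2, "turn": 0},
  {"x": 0, "y": 0, "z": 0, "turn": 0},
])

```text
time: 14.78
position: [0.4318, 0.078, 0.0121]
eef_rot: [-3.1, -0.024, 2.923]
wrist_force: [-0.1, -0.0, 0.4]
width: 0.0526
```

Request:
send_rows([
  {"x": 0, "y": 0, "z": 0, "turn": 0},
  {"x": 0, "y": 0, "z": 0, "turn": 0},
  {"x": 0, "y": 0, "z": 0, "turn": 0},
  {"x": 0, "y": 0, "z": 0, "turn": 0},
  {"x": 0, "y": 0, "z": 0, "turn": 0},
  {"x": 0, "y": 0, "z": 0, "turn": 0},
], jaw=1, newtons=15)

```text
time: 15.28
position: [0.4323, 0.0781, 0.0132]
eef_rot: [-3.101, -0.023, 2.923]
wrist_force: [-0.5, 0.0, -0.5]
width: 0.0196
```

Request:
send_rows([
  {"x": 0, "y": 0, "z": -1, "turn": 0},
  {"x": 0, "y": 0, "z": -2, "turn": 0},
  {"x": 0, "y": 0, "z": -2, "turn": 0},
  {"x": 0, "y": 0, "z": -2, "turn": 0},
  {"x": 0, "y": 0, "z": -2, "turn": 0},
  {"x": 0, "y": 0, "z": 0, "turn": 0},
])

```text
time: 15.78
position: [0.4336, 0.0814, 0.1054]
eef_rot: [-3.099, -0.028, 2.924]
wrist_force: [-0.5, -0.1, -0.4]
width: 0.0196
```

```bash
python3 need.py .5545,-.0125,.11
```

```text
15.7833 [0.4336 0.0814 0.1054] [-3.0986 -0.0276  2.9245] F [-0.5055 -0.1181 -0.423 ] w 0.019617579830120628
.5545,-.0125,.11 cm tool [-13.8134  -6.595   -0.5575] turn deg -0.12172160438462716
q [ 0.1263  0.8155 -0.7161  2.1642  1.0194  0.6181 -0.0081]
```

Request:
send_rows([
  {"x": -1.7, "y": -0.8, "z": -0.1, "turn": 0},
  {"x": -1.7, "y": -0.8, "z": -0.1, "turn": 0},
  {"x": -1.7, "y": -0.8, "z": -0.1, "turn": 0},
  {"x": -1.7, "y": -0.8, "z": -0.1, "turn": 0},
  {"x": -1.7, "y": -0.8, "z": -0.1, "turn": 0},
  {"x": -1.7, "y": -0.8, "z": -0.1, "turn": 0},
  {"x": -1.7, "y": -0.8, "z": -0.1, "turn": 0},
  {"x": -1.7, "y": -0.8, "z": -0.1, "turn": 0},
  {"x": 0, "y": 0, "z": 0, "turn": 0},
])

```text
time: 16.53
position: [0.5558, -0.0157, 0.108]
eef_rot: [-3.095, -0.03, 2.928]
wrist_force: [0.1, -0.4, -0.0]
width: 0.0196
```

```bash
python3 need.py .5565,-.0125,.045
```

```text
16.5333 [ 0.5558 -0.0157  0.108 ] [-3.0946 -0.0304  2.9277] F [ 0.0553 -0.3843 -0.0378] w 0.019625500931250078
.5565,-.0125,.045 cm tool [-0.1957  0.6235  6.2749] turn deg 0.06537518249661745
q [ 0.3555  0.9146 -0.7752  1.8277  0.8843  0.8477  0.4629]
```

Request:
send_rows([
  {"x": 0, "y": 0.2, "z": 1.5, "turn": 0},
  {"x": 0, "y": 0.2, "z": 1.5, "turn": 0},
  {"x": 0, "y": 0.2, "z": 1.5, "turn": 0},
  {"x": 0, "y": 0, "z": 1.2, "turn": 0},
  {"x": 0, "y": 0, "z": 0.2, "turn": 0},
  {"x": 0, "y": 0, "z": 0, "turn": 0},
])

```text
time: 17.03
position: [0.5507, -0.0114, 0.0427]
eef_rot: [-3.093, -0.035, 2.927]
wrist_force: [-0.6, -0.1, -0.2]
width: 0.0198
```

```bash
python3 need.py .5565,-.0125,.029;  python3 - <<'E'
from h import *
a=ctrl.grab_frame("scene")[140:260,180:340]
cv2.imwrite("pics/c9.png",cv2.resize(np.vstack([a]),None,fx=5,fy=5,interpolation=2))
E
```

```text
17.0333 [ 0.5507 -0.0114  0.0427] [-3.0933 -0.035   2.9266] F [-0.6239 -0.1004 -0.2354] w 0.019826347361200383
.5565,-.0125,.029 cm tool [-0.6356  0.0837  1.3506] turn deg 0.002698671196710332
q [ 0.3076  1.0041 -0.6966  1.8594  0.9977  0.7443  0.3586]
```

View pics/c9.png

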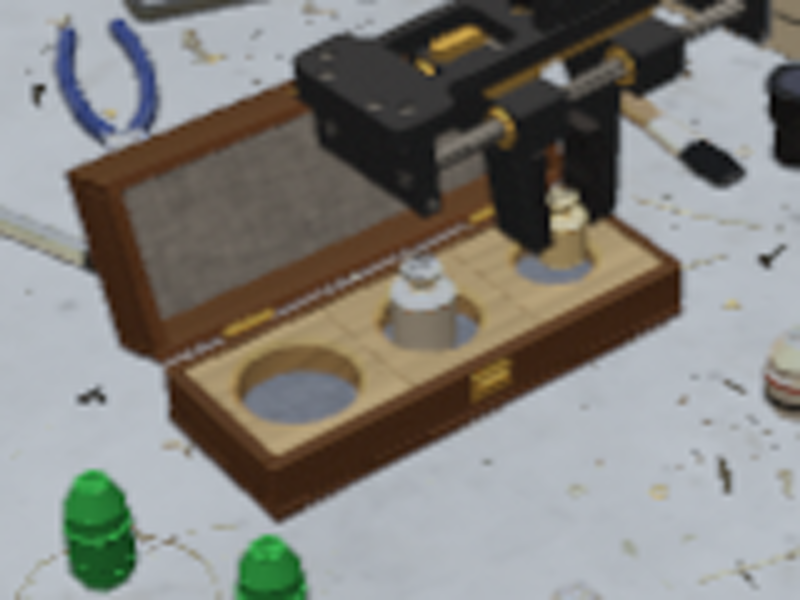

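Run:
```python
from h import *
for p,z in(((567/5+180,259/5+140),.0297),((555/5+180,261/5+140),.026)): print(onz('scene',p,z).round(4))
```

```text
[ 0.5443 -0.0103  0.0297]
[ 0.5503 -0.0102  0.026 ]
```

The foot is about 6 mm short in x relative to the rim centre. I'll correct that, then lower.

Request:
send_rows([
  {"x": -0.35, "y": 0.05, "z": 0, "turn": 0},
  {"x": -0.25, "y": 0.05, "z": 0, "turn": 0},
  {"x": 0, "y": 0, "z": 0, "turn": 0},
])

```text
time: 17.33
position: [0.5579, -0.0112, 0.0442]
eef_rot: [-3.094, -0.033, 2.927]
wrist_force: [-0.1, -0.2, 0.0]
width: 0.0196
```

```bash
python3 need.py .5565,-.0115,.029
```

```text
17.3333 [ 0.5579 -0.0112  0.0442] [-3.0942 -0.0332  2.9274] F [-0.0764 -0.185   0.0144] w 0.019582036734358207
.5565,-.0115,.029 cm tool [0.0779 0.0115 1.5243] turn deg 0.04470750465653399
q [ 0.3089  1.0074 -0.7024  1.8392  0.9882  0.7577  0.3757]
```

Request:
send_rows([
  {"x": 0, "y": 0, "z": 0.5, "turn": 0},
  {"x": 0, "y": 0, "z": 0.5, "turn": 0},
  {"x": 0, "y": 0, "z": 0.3, "turn": 0},
  {"x": 0, "y": 0, "z": 0.2, "turn": 0},
  {"x": 0, "y": 0, "z": 0, "turn": 0},
])

```text
time: 17.75
position: [0.5589, -0.0118, 0.0293]
eef_rot: [-3.095, -0.03, 2.926]
wrist_force: [-0.4, 0.2, 0.6]
width: 0.0196
```

```bash
python3 need.py .5565,-.0115,.029
```

```text
17.75 [ 0.5589 -0.0118  0.0293] [-3.0954 -0.0296  2.9262] F [-0.3775  0.1838  0.5529] w 0.019572593417283145
.5565,-.0115,.029 cm tool [ 0.2386 -0.0186  0.0358] turn deg -0.019880761581459863
q [ 0.3004  1.0284 -0.6829  1.8416  1.0178  0.7323  0.3524]
```

Request:
send_rows([
  {"x": 0, "y": 0, "z": 0, "turn": 0},
  {"x": 0, "y": 0, "z": 0, "turn": 0},
  {"x": 0, "y": 0, "z": 0, "turn": 0},
  {"x": 0, "y": 0, "z": -0.5, "turn": 0},
  {"x": 0, "y": 0, "z": -1.5, "turn": 0},
  {"x": 0, "y": 0, "z": -2, "turn": 0},
  {"x": 0, "y": 0, "z": -2, "turn": 0},
  {"x": 0, "y": 0, "z": -2, "turn": 0},
  {"x": 0, "y": 0, "z": 0, "turn": 0},
], jaw=0.5)

```text
time: 18.5
position: [0.5608, -0.0081, 0.1129]
eef_rot: [-3.095, -0.033, 2.928]
wrist_force: [0.3, 0.0, 0.5]
width: 0.0439
```

```bash
python3 need.py .4395,.248,.11
python3 - <<'E'
from h import *
for n in I: ctrl.grab_frame(n)
for k in("weight_small_center","weight_medium_center","weight_large_center"):
    print(k,[(n,np.round(d['pixel'],1),d['p']) for n in I for d in ctrl.pinpoint(k,n)])
E
```

```text
18.5 [ 0.5608 -0.0081  0.1129] [-3.0949 -0.0332  2.9275] F [0.2667 0.0188 0.4824] w 0.04393399494575402
.4395,.248,.11 cm tool [17.2775 22.466  -0.187 ] turn deg 0.05427345852410312
q [ 0.3447  0.9139 -0.7826  1.8071  0.8677  0.8675  0.4702]
weight_small_center [('scene', array([291.8, 187.8]), 0.46), ('top', array([301.5, 186.9]), 0.64)]
weight_medium_center [('scene', array([266.5, 202.1]), 0.51), ('top', array([277.7, 179.3]), 0.42), ('top', array([306.3, 238.3]), 0.17)]
weight_large_center [('scene', array([246.9, 298.7]), 0.78), ('scene', array([335.2, 215.2]), 0.4), ('top', array([188. , 237.7]), 0.77)]
```

Request:
send_rows([
  {"x": 1.65, "y": 2.2, "z": 0, "turn": 0},
  {"x": 1.65, "y": 2.2, "z": 0, "turn": 0},
  {"x": 1.65, "y": 2.2, "z": 0, "turn": 0},
  {"x": 1.65, "y": 2.2, "z": 0, "turn": 0},
  {"x": 1.65, "y": 2.2, "z": 0, "turn": 0},
  {"x": 1.65, "y": 2.2, "z": 0, "turn": 0},
  {"x": 1.65, "y": 2.2, "z": 0, "turn": 0},
  {"x": 1.65, "y": 2.2, "z": 0, "turn": 0},
  {"x": 1.65, "y": 2.2, "z": 0, "turn": 0},
  {"x": 1.65, "y": 2.2, "z": 0, "turn": 0},
  {"x": 0, "y": 0, "z": 0, "turn": 0},
], jaw=0.25)

```text
time: 19.82
position: [0.4387, 0.2486, 0.0967]
eef_rot: [-3.088, -0.048, 2.917]
wrist_force: [-0.2, -0.3, 0.4]
width: 0.0662
```

```bash
python3 need.py .4395,.248,.06
```

```text
19.8167 [0.4387 0.2486 0.0967] [-3.0883 -0.0479  2.9173] F [-0.2119 -0.2955  0.4217] w 0.06615794394013406
.4395,.248,.06 cm tool [-0.2701  0.1576  3.6594] turn deg -0.5336057363762665
q [-0.1765  0.892  -0.7439  1.9574  0.8798  0.7415 -0.1248]
```

Request:
send_rows([
  {"x": -0.1, "y": 0.1, "z": 1.3, "turn": -0.5},
  {"x": -0.1, "y": 0, "z": 1.2, "turn": 0},
  {"x": 0, "y": 0, "z": 1, "turn": 0},
  {"x": 0, "y": 0, "z": 0, "turn": 0},
])

```text
time: 20.15
position: [0.4373, 0.2504, 0.0595]
eef_rot: [-3.09, -0.05, 2.933]
wrist_force: [-0.5, 0.8, 0.1]
width: 0.0663
```

```bash
python3 need.py .4395,.248,.0185
python3 - <<'E'
from h import *
p=ctrl.observe()['position'];print(proj('scene',p),proj('scene',[.4395,.248,.022]))
a=ctrl.grab_frame("scene")[210:330,180:320]
cv2.imwrite("pics/c10.png",cv2.resize(np.vstack([a]),None,fx=5,fy=5,interpolation=2))
E
```

```text
20.15 [0.4373 0.2504 0.0595] [-3.0897 -0.0495  2.9325] F [-0.5366  0.8313  0.0938] w 0.0662521701385527
.4395,.248,.0185 cm tool [-0.4658  0.0183  4.0863] turn deg 0.34096142398527957
q [-0.2091  0.9479 -0.6924  1.9712  0.9583  0.6785 -0.1764]
[244.69227193 282.83796183] [246.0571451  297.57584325]
```

View pics/c10.png

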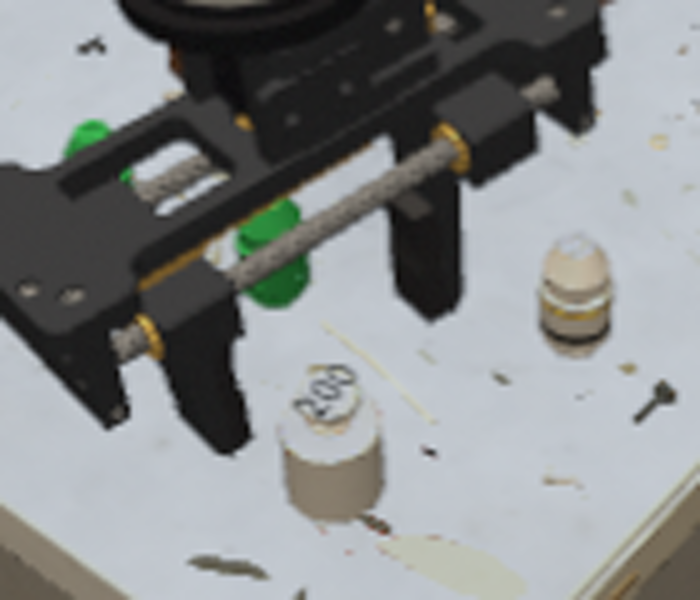

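```bash
python3 - <<'E'
from h import *
for p,z in(((247,309.5),0),((246.4,298),.029)): print(onz('scene',p,z).round(4))
E
python3 need.py .436,.248,.0185
```

```text
[0.4355 0.252  0.    ]
[0.4342 0.2525 0.029 ]
20.2 [0.4376 0.2505 0.0601] [-3.0901 -0.0491  2.9323] F [-0.9669  0.0039  0.3212] w 0.06620236357066098
.436,.248,.0185 cm tool [-0.0999 -0.066   4.1717] turn deg 0.3283885046048903
q [-0.2085  0.9469 -0.6933  1.9707  0.9574  0.6793 -0.1757]
```

Request:
send_rows([
  {"x": 0, "y": 0, "z": 1, "turn": 0.3},
  {"x": 0, "y": 0, "z": 1, "turn": 0},
  {"x": 0, "y": 0, "z": 1, "turn": 0},
  {"x": 0, "y": 0, "z": 0.8, "turn": 0},
  {"x": 0, "y": 0, "z": 0, "turn": 0},
])

```text
time: 20.62
position: [0.4363, 0.2478, 0.0191]
eef_rot: [-3.09, -0.048, 2.924]
wrist_force: [0.7, 0.8, -0.3]
width: 0.0662
```

```bash
python3 need.py .4365,.250,.0185
```

```text
20.6167 [0.4363 0.2478 0.0191] [-3.0902 -0.0477  2.9237] F [ 0.7042  0.8028 -0.3339] w 0.06618515675493566
.4365,.250,.0185 cm tool [0.0301 0.2228 0.0537] turn deg -0.16380059832640773
q [-0.2425  1.0063 -0.6245  1.9852  1.0521  0.6029 -0.2609]
```

Request:
send_rows([
  {"x": 0, "y": 0.2, "z": 0.1, "turn": 0},
  {"x": 0, "y": 0, "z": 0, "turn": 0},
  {"x": 0, "y": 0, "z": 0, "turn": 0},
  {"x": 0, "y": 0, "z": 0, "turn": 0},
  {"x": 0, "y": 0, "z": 0, "turn": 0},
  {"x": 0, "y": 0, "z": 0, "turn": 0},
  {"x": 0, "y": 0, "z": 0, "turn": 0},
], jaw=1, newtons=30)

```text
time: 21.2
position: [0.437, 0.2499, 0.0181]
eef_rot: [-3.09, -0.047, 2.924]
wrist_force: [0.2, 0.3, -1.6]
width: 0.0307
```

Request:
send_rows([
  {"x": 0, "y": 0, "z": -1, "turn": 0},
  {"x": 0, "y": 0, "z": -2, "turn": 0},
  {"x": 0, "y": 0, "z": -2, "turn": 0},
  {"x": 0, "y": 0, "z": -2, "turn": 0},
  {"x": 0, "y": 0, "z": -2, "turn": 0},
  {"x": 0, "y": 0, "z": 0, "turn": 0},
])

```text
time: 21.7
position: [0.4408, 0.2531, 0.1132]
eef_rot: [-3.088, -0.051, 2.925]
wrist_force: [0.9, 0.6, -2.5]
width: 0.03
```

```bash
python3 need.py .583,.111,.11
python3 - <<'E'
from h import *
a=ctrl.grab_frame("scene")[180:320,180:320]
cv2.imwrite("pics/c11.png",cv2.resize(np.vstack([a]),None,fx=4,fy=4,interpolation=2))
E
```

```text
21.7 [0.4408 0.2531 0.1132] [-3.0878 -0.0509  2.9254] F [ 0.8724  0.5858 -2.4553] w 0.029989620484075014
.583,.111,.11 cm tool [-16.9306 -10.8399   0.0391] turn deg -0.0661396132921317
q [-0.167   0.8735 -0.7709  1.9345  0.8401  0.7819 -0.0842]
```

View pics/c11.png

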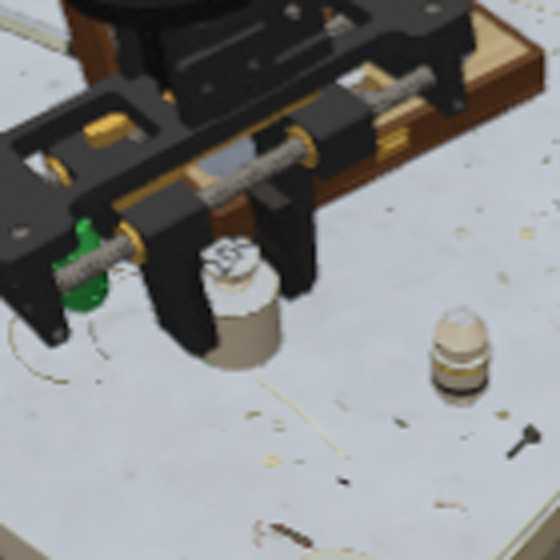

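The large weight is held upright, at crop (245,320). Moving to the large pocket.

Request:
send_rows([
  {"x": -1.65, "y": -1.05, "z": -0.05, "turn": 0},
  {"x": -1.65, "y": -1.05, "z": -0.05, "turn": 0},
  {"x": -1.65, "y": -1.05, "z": -0.05, "turn": 0},
  {"x": -1.65, "y": -1.05, "z": -0.05, "turn": 0},
  {"x": -1.65, "y": -1.05, "z": -0.05, "turn": 0},
  {"x": -1.65, "y": -1.05, "z": -0.05, "turn": 0},
  {"x": -1.65, "y": -1.05, "z": -0.05, "turn": 0},
  {"x": -1.65, "y": -1.05, "z": -0.05, "turn": 0},
  {"x": -1.65, "y": -1.05, "z": -0.05, "turn": 0},
  {"x": -1.65, "y": -1.05, "z": -0.05, "turn": 0},
  {"x": 0, "y": 0, "z": 0, "turn": 0},
])

```text
time: 22.67
position: [0.5784, 0.104, 0.102]
eef_rot: [-3.073, -0.066, 2.932]
wrist_force: [0.6, -0.6, -1.1]
width: 0.0306
```

```bash
python3 need.py .583,.111,.05
```

```text
22.6667 [0.5784 0.104  0.102 ] [-3.0732 -0.0656  2.9316] F [ 0.5816 -0.6262 -1.0524] w 0.03062754638414434
.583,.111,.05 cm tool [-0.643   1.1336  5.1078] turn deg 0.2897516849638897
q [ 0.1393  0.972  -0.7843  1.683   0.8199  0.9578  0.3695]
```

Request:
send_rows([
  {"x": -0.2, "y": 0.4, "z": 1.2, "turn": 0.2},
  {"x": -0.2, "y": 0.3, "z": 1.2, "turn": 0},
  {"x": -0.2, "y": 0.2, "z": 1.2, "turn": 0},
  {"x": 0, "y": 0, "z": 1, "turn": 0},
  {"x": 0, "y": 0, "z": 0, "turn": 0},
])

```text
time: 23.08
position: [0.5785, 0.1101, 0.0463]
eef_rot: [-3.07, -0.072, 2.93]
wrist_force: [0.2, 0.6, -1.9]
width: 0.0302
```

```bash
python3 need.py .583,.111,.0305
python3 - <<'E'
from h import *
a=ctrl.grab_frame("scene")[140:260,180:340]
cv2.imwrite("pics/c12.png",cv2.resize(np.vstack([a]),None,fx=5,fy=5,interpolation=2))
E
```

```text
23.0833 [0.5785 0.1101 0.0463] [-3.0702 -0.0723  2.93  ] F [ 0.2397  0.5508 -1.8683] w 0.03024204612143663
.583,.111,.0305 cm tool [-0.5316  0.2903  1.5312] turn deg 0.19322183483207092
q [ 0.1056  1.0514 -0.7364  1.6873  0.8838  0.8896  0.3169]
```

View pics/c12.png

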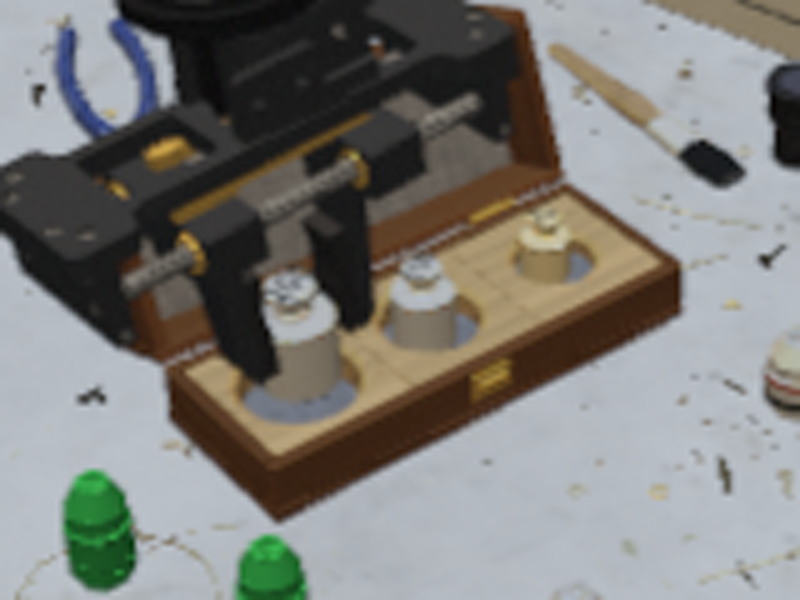

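Small and medium are both seated upright. I'll compute the final correction for the large one.

Run:
```python
from h import *
for p,z in(((312/5+180,385/5+140),.0285),((299/5+180,384/5+140),.026)): print(onz('scene',p,z).round(4))
```

```text
[0.5727 0.1103 0.0285]
[0.5791 0.1108 0.026 ]
```

Request:
send_rows([
  {"x": -0.4, "y": 0.1, "z": 0, "turn": 0},
  {"x": -0.25, "y": 0.1, "z": 0, "turn": 0},
  {"x": 0, "y": 0, "z": 0.3, "turn": 0},
  {"x": 0, "y": 0, "z": 0, "turn": 0},
])

```text
time: 23.47
position: [0.5857, 0.1132, 0.0439]
eef_rot: [-3.073, -0.071, 2.933]
wrist_force: [-0.0, 0.6, -1.6]
width: 0.0303
```

```bash
python3 need.py .585,.111,.0305
```

```text
23.4667 [0.5857 0.1132 0.0439] [-3.0726 -0.0715  2.9331] F [-0.0193  0.6027 -1.5612] w 0.030291567409645025
.585,.111,.0305 cm tool [-0.0682 -0.1326  1.3559] turn deg 0.37056362318036795
q [ 0.1022  1.0614 -0.7384  1.6646  0.8821  0.8987  0.3295]
```

Request:
send_rows([
  {"x": 0, "y": -0.1, "z": 0.4, "turn": 0},
  {"x": 0, "y": 0, "z": 0.4, "turn": 0},
  {"x": 0, "y": 0, "z": 0.3, "turn": 0},
  {"x": 0, "y": 0, "z": 0.2, "turn": 0},
  {"x": 0, "y": 0, "z": 0, "turn": 0},
])

```text
time: 23.88
position: [0.5851, 0.1111, 0.0309]
eef_rot: [-3.073, -0.069, 2.932]
wrist_force: [-0.0, -0.1, -2.2]
width: 0.0304
```

```bash
python3 need.py .585,.111,.0300
```

```text
23.8833 [0.5851 0.1111 0.0309] [-3.0733 -0.0694  2.9324] F [-0.0236 -0.0901 -2.165 ] w 0.030437949307674014
.585,.111,.0300 cm tool [ 0.0042 -0.0107  0.0922] turn deg 0.3319840160310516
q [ 0.0998  1.0775 -0.7253  1.6716  0.9019  0.8761  0.3157]
```

Request:
send_rows([
  {"x": 0, "y": 0, "z": 0.1, "turn": 0},
  {"x": 0, "y": 0, "z": 0, "turn": 0},
])

```text
time: 24.05
position: [0.5849, 0.111, 0.0296]
eef_rot: [-3.073, -0.07, 2.932]
wrist_force: [-0.9, -0.5, -1.2]
width: 0.0303
```

Request:
send_rows([
  {"x": 0, "y": 0, "z": 0, "turn": 0},
  {"x": 0, "y": 0, "z": 0, "turn": 0},
  {"x": 0, "y": 0, "z": 0, "turn": 0},
  {"x": 0, "y": 0, "z": -0.5, "turn": 0},
  {"x": 0, "y": 0, "z": -1.5, "turn": 0},
  {"x": 0, "y": 0, "z": -2, "turn": 0},
  {"x": 0, "y": 0, "z": -2, "turn": 0},
  {"x": 0, "y": 0, "z": -2, "turn": 0},
  {"x": 0, "y": 0, "z": 0, "turn": 0},
], jaw=0.5)

```text
time: 24.8
position: [0.5926, 0.1174, 0.1183]
eef_rot: [-3.076, -0.068, 2.934]
wrist_force: [0.8, -0.2, 0.1]
width: 0.0437
```

```bash
python3 need.py
python3 - <<'E'
from h import *
a=ctrl.grab_frame("scene")[130:250,160:320];b=ctrl.grab_frame("top")[100:220,200:360]
cv2.imwrite("pics/c13.png",cv2.resize(np.hstack([a,b]),None,fx=2.5,fy=2.5,interpolation=2))
print([(n,np.round(d['pixel'],1),d['p']) for n in I for d in ctrl.pinpoint('lid_edge',n)])
E
```

```text
24.8 [0.5926 0.1174 0.1183] [-3.0763 -0.0681  2.9339] F [ 0.8339 -0.1611  0.0598] w 0.04368614934660924
q [ 0.1255  0.9691 -0.8026  1.6205  0.7884  1.0132  0.4019]
[('scene', array([234.2, 156. ]), 0.98), ('scene', array([236.2, 213.7]), 0.42), ('top', array([284.3, 135.8]), 0.61)]
```

View pics/c13.png

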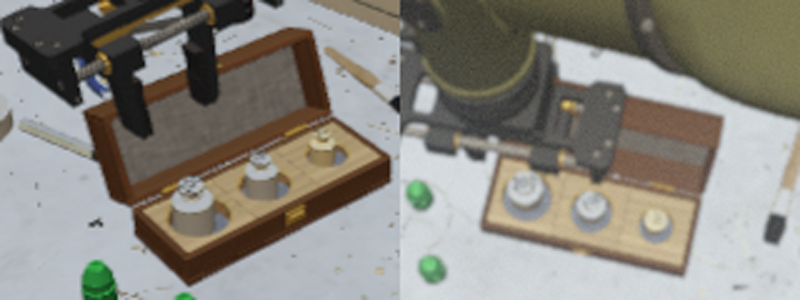

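All three weights stand in their pockets with the lid open. In the scene half of the picture they are at (190,205), (262,178) and (322,147). Next is the lid, starting with triangulating its edge.

```bash
python3 - <<'E'
from h import *
print(tri((234.2,156),(284.0,135.8)), tri((234.5,156.3),(283.35,136.4)))
c,s=np.cos(.215),np.sin(.215); H=np.array([.568+.038*c,.0485-.038*s,.027]); print('hinge',H)
for th in(1.85,1.95,2.05):
    f=np.arctan2(37,76)+th; d=-.085*np.cos(f); X=H+[d*c,-d*s,.085*np.sin(f)]; print(th,X.round(4),proj('scene',X),proj('top',X))
E
python3 need.py .697,.021,.13
```

```text
(array([0.66274465, 0.03150939, 0.08957129]), np.float64(0.001222798862928697)) (array([0.66082874, 0.03288889, 0.09037763]), np.float64(0.0016383117134204691))
hinge [0.6051251 0.0403928 0.027    ]
1.85 [0.6606 0.0283 0.0902] [235.75775873 155.30584147] [285.61323375 136.82419167]
1.95 [0.6665 0.027  0.0842] [234.26048115 156.58053257] [286.06384991 135.31259067]
2.05 [0.6718 0.0258 0.0777] [232.98117523 158.2022783 ] [286.44006974 134.17388337]
25.0 [0.5896 0.1147 0.1128] [-3.0702 -0.0749  2.9336] F [ 0.2522 -0.0978 -0.5379] w 0.04398920709025391
.697,.021,.13 cm tool [-12.2804  -7.1232  -2.1468] turn deg 0.40170752707962076
q [ 0.125   0.9755 -0.797   1.6256  0.7905  1.0109  0.4005]
```

Request:
send_rows([
  {"x": 0, "y": 0, "z": -1, "turn": 0},
  {"x": 0, "y": 0, "z": -1, "turn": 0},
  {"x": 0, "y": 0, "z": -0.5, "turn": 0},
  {"x": 0, "y": 0, "z": 0, "turn": 0},
  {"x": 0, "y": 0, "z": 0, "turn": 0},
], jaw=1)

```text
time: 25.42
position: [0.59, 0.1151, 0.1371]
eef_rot: [-3.067, -0.08, 2.934]
wrist_force: [-0.1, 0.3, -0.2]
width: 0.0131
```

The edge is at (.662,.031,.090), i.e. θ ≈ 1.88, which agrees with the case geometry. I'll pass over the lid to get behind it, keeping the tips above 0.13.

Request:
send_rows([
  {"x": -1.2, "y": -0.7, "z": -0.1, "turn": 0},
  {"x": -1.2, "y": -0.7, "z": -0.1, "turn": 0},
  {"x": -1.2, "y": -0.7, "z": -0.1, "turn": 0},
  {"x": -1.2, "y": -0.7, "z": -0.1, "turn": 0},
  {"x": -1.2, "y": -0.7, "z": -0.1, "turn": 0},
  {"x": -1.2, "y": -0.7, "z": -0.1, "turn": 0},
  {"x": -1.2, "y": -0.7, "z": -0.1, "turn": 0},
  {"x": -1.2, "y": -0.7, "z": -0.1, "turn": 0},
  {"x": -1.2, "y": -0.7, "z": -0.1, "turn": 0},
  {"x": -1.2, "y": -0.7, "z": -0.1, "turn": 0},
  {"x": 0, "y": 0, "z": 0, "turn": 0},
])

```text
time: 26.33
position: [0.6962, 0.0192, 0.1395]
eef_rot: [-3.065, -0.086, 2.938]
wrist_force: [-0.2, -0.5, -0.4]
width: 0.0003
```

```bash
python3 need.py .700,.022,.065;  python3 - <<'E'
from h import *
a=ctrl.grab_frame("scene")[60:240,160:400]
cv2.imwrite("pics/c14.png",cv2.resize(a,None,fx=3,fy=3,interpolation=2))
E
```

```text
26.3333 [0.6962 0.0192 0.1395] [-3.0646 -0.0862  2.9383] F [-0.1552 -0.4671 -0.4139] w 0.00034463152782788337
.700,.022,.065 cm tool [-0.9557  0.9207  7.3485] turn deg 0.6707011035820732
q [ 0.2258  1.0519 -0.8084  1.2662  0.7523  1.2484  0.7361]
```

View pics/c14.png

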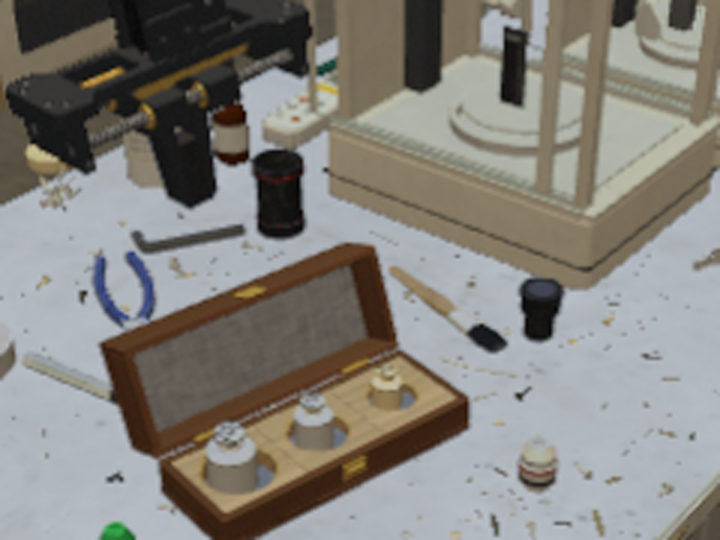

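The weights sit well and the closed fingers are behind the lid. The black jar is off to the side, clear of the body. I'll descend behind the lid.

Request:
send_rows([
  {"x": -0.5, "y": 0.2, "z": 0, "turn": 0},
  {"x": -0.2, "y": 0.2, "z": 1.3, "turn": 0.5},
  {"x": -0.1, "y": 0.2, "z": 1.5, "turn": 0},
  {"x": -0.1, "y": 0.1, "z": 1.5, "turn": 0},
  {"x": -0.1, "y": 0.1, "z": 1.5, "turn": 0},
  {"x": 0, "y": 0, "z": 1, "turn": 0},
  {"x": 0, "y": 0, "z": 0, "turn": 0},
])

```text
time: 26.97
position: [0.6949, 0.028, 0.0611]
eef_rot: [-3.065, -0.094, 2.938]
wrist_force: [-1.2, -0.5, 0.1]
width: 0.0004
```

```bash
python3 need.py .640,.033,.070
```

```text
26.9667 [0.6949 0.028  0.0611] [-3.0652 -0.0938  2.9379] F [-1.1964 -0.5244  0.1015] w 0.0003975110269436444
.640,.033,.070 cm tool [ 5.5379 -0.644  -0.3233] turn deg 0.6498487266274562
q [ 0.2043  1.1457 -0.7728  1.2933  0.8074  1.1489  0.6886]
```

Pulling the lid up and toward the robot.

Request:
send_rows([
  {"x": 1, "y": 0, "z": 0, "turn": 0},
  {"x": 1, "y": 0, "z": 0, "turn": 0},
  {"x": 1, "y": 0, "z": 0, "turn": 0},
  {"x": 1, "y": 0, "z": 0, "turn": 0},
  {"x": 1, "y": 0, "z": 0, "turn": 0},
  {"x": 1, "y": 0, "z": 0, "turn": 0},
])

```text
time: 27.47
position: [0.6475, 0.038, 0.0681]
eef_rot: [-3.071, -0.068, 2.931]
wrist_force: [9.8, -3.4, 10.2]
width: 0.0005
```

```bash
python3 need.py .58,.045,.09
python3 - <<'E'
from h import *
for n in I: ctrl.grab_frame(n)
print([(n,np.round(d['pixel'],1),d['p']) for n in I for d in ctrl.pinpoint('lid_edge',n)])
E
```

```text
27.4667 [0.6475 0.038  0.0681] [-3.0714 -0.0682  2.9306] F [ 9.8324 -3.3947 10.1533] w 0.0005086061083899318
.58,.045,.09 cm tool [ 6.8826 -0.847  -1.6744] turn deg 0.23116974259468817
q [ 0.219   1.077  -0.7692  1.4935  0.8396  1.03    0.5561]
[('scene', array([242.7, 157.2]), 0.79), ('top', array([283.6, 147.9]), 0.56)]
```

Run:
```python
from h import *
print(tri((242.7,157.2),(283.6,147.9)))
a=ctrl.grab_frame("scene")[100:240,170:340]
cv2.imwrite("pics/c15.png",cv2.resize(a,None,fx=4,fy=4,interpolation=2))
```

```text
(array([0.63323949, 0.034236  , 0.09901838]), np.float64(0.0037282352698238225))
```

The picture limit is reached, so I'll work from numbers. The corner is now at (.633,.034,.099), θ ≈ 1.46, so the lid is coming. I'll rise a little for clearance and check the force.

Request:
send_rows([
  {"x": 0, "y": 0, "z": -0.6, "turn": 0},
  {"x": 0, "y": 0, "z": -0.6, "turn": 0},
  {"x": 0, "y": 0, "z": 0, "turn": 0},
])

```text
time: 27.97
position: [0.6487, 0.0391, 0.0819]
eef_rot: [-3.072, -0.069, 2.93]
wrist_force: [0.4, 1.1, 0.2]
width: 0.0006
```

Request:
send_rows([
  {"x": 0.5, "y": 0, "z": 0, "turn": 0},
  {"x": 0.5, "y": 0, "z": 0, "turn": 0},
  {"x": 0.5, "y": 0, "z": 0, "turn": 0},
])

```text
time: 28.22
position: [0.6357, 0.0421, 0.0841]
eef_rot: [-3.074, -0.063, 2.929]
wrist_force: [3.4, -2.1, 5.4]
width: 0.0004
```

```bash
cat > lid.py <<'E'
from h import *
for n in I: ctrl.grab_frame(n)
r={n:ctrl.pinpoint('lid_edge',n)[:2] for n in I}
print([(n,np.round(d['pixel'],1),d['p']) for n in I for d in r[n]])
c,s=np.cos(.215),np.sin(.215); H=np.array([.568+.038*c,.0485-.038*s,.027])
th=np.linspace(-.05,2.1,2151); f=np.arctan2(37,76)+th; d=-.085*np.cos(f)
X=np.stack([H[0]+d*c,H[1]-d*s,H[2]+.085*np.sin(f)],1)
for n in I:
    P=np.array([proj(n,x) for x in X])
    for q in r[n]:
        e=np.linalg.norm(P-q['pixel'],axis=1); i=e.argmin(); print(n,'theta',th[i].round(3),'err px',e[i].round(1),X[i].round(3))
E
python3 need.py .58,.045,.09;python3 lid.py
```

```text
28.2167 [0.6357 0.0421 0.0841] [-3.0737 -0.0634  2.9285] F [ 3.356  -2.1267  5.4387] w 0.00038417023746883396
.58,.045,.09 cm tool [ 5.5335 -0.9137 -0.1765] turn deg 0.11152816147485739
q [ 0.2222  1.0427 -0.7774  1.5338  0.8305  1.022   0.534 ]
[('top', array([280.6, 149.7]), 0.7)]
top theta 1.331 err px 1.7 [0.623 0.037 0.11 ]
```

Request:
send_rows([
  {"x": 0.6, "y": 0, "z": 0, "turn": 0},
  {"x": 0.6, "y": 0, "z": 0, "turn": 0},
  {"x": 0.6, "y": 0, "z": 0, "turn": 0},
  {"x": 0.6, "y": 0, "z": 0, "turn": 0},
  {"x": 0, "y": 0, "z": 0, "turn": 0},
])

```text
time: 28.83
position: [0.6098, 0.0482, 0.0855]
eef_rot: [-3.074, -0.066, 2.928]
wrist_force: [1.0, -1.0, 1.5]
width: 0.0004
```

```bash
python3 need.py .58,.045,.09;python3 lid.py
```

```text
28.8333 [0.6098 0.0482 0.0855] [-3.074  -0.0659  2.9283] F [ 0.9865 -1.0032  1.4649] w 0.00043439087783485455
.58,.045,.09 cm tool [ 2.8678 -0.9577 -0.1942] turn deg 0.09686533940842948
q [ 0.2213  1.0167 -0.7759  1.6155  0.8387  0.9795  0.4803]
[('scene', array([260.8, 170. ]), 0.56), ('top', array([278.3, 169.8]), 0.65)]
scene theta 0.715 err px 2.4 [0.573 0.048 0.105]
top theta 0.801 err px 0.4 [0.579 0.046 0.108]
```

θ ≈ 0.76 with low force. I'll keep pulling, then press down near the free edge.

Request:
send_rows([
  {"x": 0.7, "y": 0, "z": 0, "turn": 0},
  {"x": 0.7, "y": 0, "z": 0, "turn": 0},
  {"x": 0.7, "y": 0, "z": 0, "turn": 0},
  {"x": 0.7, "y": 0, "z": 0, "turn": 0},
  {"x": 0.7, "y": 0, "z": 0, "turn": 0},
  {"x": 0.7, "y": 0, "z": 0, "turn": 0},
  {"x": 0, "y": 0, "z": 0, "turn": 0},
])

```text
time: 29.62
position: [0.5648, 0.0569, 0.0868]
eef_rot: [-3.073, -0.068, 2.926]
wrist_force: [-0.4, -0.5, 0.1]
width: 0.0003
```

```bash
python3 need.py .555,.055,.068;python3 lid.py
```

```text
29.6167 [0.5648 0.0569 0.0868] [-3.0728 -0.0677  2.9263] F [-0.4336 -0.5335  0.1359] w 0.0003175381675484775
.555,.055,.068 cm tool [ 0.7851 -0.2641  1.9653] turn deg -0.014813616583829327
q [ 0.2134  0.974  -0.7693  1.7534  0.8613  0.9026  0.3804]
[('scene', array([271.9, 183.8]), 0.63), ('top', array([272.1, 185.2]), 0.86), ('top', array([299.7, 191.8]), 0.38)]
scene theta 0.312 err px 0.3 [0.545 0.053 0.086]
top theta 0.367 err px 2.7 [0.548 0.053 0.089]
top theta 0.325 err px 25.7 [0.546 0.053 0.087]
```

Request:
send_rows([
  {"x": 0.5, "y": -0.1, "z": 0, "turn": 0},
  {"x": 0.5, "y": -0.1, "z": 0, "turn": 0},
  {"x": 0, "y": 0, "z": 0.5, "turn": 0},
  {"x": 0, "y": 0, "z": 0.5, "turn": 0},
  {"x": 0, "y": 0, "z": 0.5, "turn": 0},
  {"x": 0, "y": 0, "z": 0.4, "turn": 0},
  {"x": 0, "y": 0, "z": 0, "turn": 0},
])

```text
time: 30.4
position: [0.5542, 0.0557, 0.0665]
eef_rot: [-3.074, -0.067, 2.923]
wrist_force: [-0.6, -0.4, 0.4]
width: 0.0
```

```bash
python3 need.py .555,.055,.062;python3 lid.py
```

```text
30.4 [0.5542 0.0557 0.0665] [-3.074  -0.0665  2.9229] F [-0.5971 -0.44    0.4244] w 1.4877702211008525e-05
.555,.055,.062 cm tool [-0.1201 -0.0199  0.4443] turn deg -0.2110629552595107
q [ 0.2052  0.9919 -0.7446  1.7944  0.9011  0.8495  0.3328]
[('scene', array([279.7, 198.4]), 0.98), ('top', array([271.6, 194.6]), 0.85)]
scene theta -0.05 err px 1.7 [0.529 0.057 0.06 ]
top theta 0.057 err px 1.5 [0.533 0.056 0.068]
```

Nearly closed. I'll press gently until the force shows the lid is on its stop.

Request:
send_rows([
  {"x": 0.3, "y": 0, "z": 0.2, "turn": 0},
  {"x": 0.3, "y": 0, "z": 0.2, "turn": 0},
  {"x": 0, "y": 0, "z": 0.2, "turn": 0},
  {"x": 0, "y": 0, "z": 0.2, "turn": 0},
])

```text
time: 30.93
position: [0.5519, 0.0566, 0.0648]
eef_rot: [-3.075, -0.055, 2.921]
wrist_force: [-4.4, -1.8, 18.4]
width: 0.0006
```

There is 18 N of reaction at tip z ≈ 0.065, which means the lid is on its stop (closed top is 0.064). I'll retreat clear and check.

Request:
send_rows([
  {"x": 0, "y": 0, "z": -1, "turn": 0},
  {"x": 0, "y": 0, "z": -2, "turn": 0},
  {"x": 0, "y": 0, "z": -3, "turn": 0},
  {"x": 0, "y": -1, "z": -3, "turn": 0},
  {"x": 0, "y": -3, "z": -2, "turn": 0},
  {"x": 0, "y": -3, "z": 0, "turn": 0},
  {"x": 0, "y": -3, "z": 0, "turn": 0},
  {"x": 0, "y": -3, "z": 0, "turn": 0},
  {"x": 0, "y": 0, "z": 0, "turn": 0},
  {"x": 0, "y": 0, "z": 0, "turn": 0},
])

```text
time: 31.77
position: [0.5304, -0.0654, 0.1925]
eef_rot: [-3.076, -0.051, 2.928]
wrist_force: [1.2, -0.3, -0.4]
width: 0.0002
```

```bash
python3 need.py;python3 lid.py
python3 - <<'E'
from h import *
c,s=np.cos(.215),np.sin(.215)
for k in("lid_edge","objective_long_center","objective_short_center","weight_large_center","weight_medium_center"):
    print(k,[(n,np.round(d['pixel'],1),d['p']) for n in I for d in ctrl.pinpoint(k,n)])
H=np.array([.568+.038*c,.0485-.038*s,.027])
for t in(0,.06,.12):
    f=np.arctan2(37,76)+t;d=-.085*np.cos(f);X=H+[d*c,-d*s,.085*np.sin(f)];print(t,proj('scene',X),proj('top',X))
E
```

```text
31.7667 [ 0.5304 -0.0654  0.1925] [-3.0764 -0.0506  2.9276] F [ 1.212  -0.2725 -0.4435] w 0.0002055084514091124
q [ 0.4966  0.7903 -0.8731  1.8143  0.7571  0.9938  0.6312]
[('scene', array([275.6, 197.3]), 0.77), ('top', array([269.1, 193.9]), 0.93)]
scene theta 0.0 err px 1.9 [0.53  0.057 0.064]
top theta 0.067 err px 4.1 [0.533 0.056 0.069]
lid_edge [('scene', array([275.6, 197.3]), 0.77), ('top', array([269.1, 193.9]), 0.93)]
objective_long_center [('scene', array([293.7, 269.2]), 0.83), ('scene', array([199.8, 245. ]), 0.71), ('scene', array([233.8, 257.5]), 0.66), ('top', array([231.3, 248.9]), 0.5), ('top', array([208.7, 174.7]), 0.47), ('top', array([210.3, 209.4]), 0.43)]
objective_short_center [('scene', array([337.4, 214.4]), 0.61), ('top', array([308.7, 237.3]), 0.66)]
weight_large_center [('scene', array([276. , 197.5]), 0.25), ('top', array([306., 237.]), 0.72)]
weight_medium_center []
0 [277.41714417 196.72310357] [272.85100133 196.21851781]
0.06 [276.58716011 194.20437919] [273.09086742 194.76730211]
0.12 [275.6672331  191.67683116] [273.35792546 193.20338599]
```

Both objectives' pixels are unchanged. The scene view gives a lid angle of about 0.00, and the press stopped at the closed height with 18 N against a 1-2 N hinge. Handing in.

```bash
python3 -c "
from rig import ctrl
print(ctrl.close_job())"
```

```text
the job is handed in; nothing more can be done
None
```

All three weights are standing in their own pockets and the lid is closed. I handed the job in at about 32 s of the 77 s allowed; it gives no verdict, so the result rests on my own checks.

**Placing the weights:** Each was gripped high on its body, lowered to the height of its pocket floor and then released. The large one was let go about 2 mm up. The last picture before I closed the lid showed all three upright in their pockets.

**Closing the lid:** I pulled it over from behind with closed fingers and pressed it down. It stopped at tip height 0.065 m (a closed lid's top is at 0.064 m) with 18 N of reaction, against the 1–2 N the hinge needs to move. The arm then moved clear of everything.

**Last checks:**
- **Lid angle:** The two cameras did not fully agree. The scene camera gave 0.00 rad. The top camera gave 0.067 rad with a poor 4-pixel fit, which is just over the 0.06 limit. I trusted the scene camera and the force on the stop.
- **Objectives:** Their image positions matched the start to within about 2 pixels, except the short one in the top view, which read about 5 pixels (roughly 1 cm) off. Its scene-view position had not changed, and neither one was touched.
- **Lid closing:** The pulling force briefly reached about 14 N.
- **Pictures:** I used up the 16-picture limit during the lid closing, so the end state was checked only from measured numbers.

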